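# Refill the nut feeder and restart the cell

## Robot

A 7-joint arm with a two-finger parallel gripper is mounted at the origin on the work surface. World frame = base frame: x ahead of the robot, y to its left, z up, the work surface at z = 0. Lengths are in m, angles in rad, forces in N, time in s.
With the tool pointing down it reaches from about 0.4 to 0.85 m from the base axis. Payload 10.4 kg.
Tool frame: the origin (TCP) lies at the centre of the arm's flange, where the gripper is bolted on; the fingertips stand 173 mm ahead of it and the grasp point (between the pads) lies 155 mm ahead of it; z points along the fingers, y is the line along which they close (so a half turn about z gives the same grasp; the last joint's range is limited). The gripper opens to 85 mm and grips with 20 to 120 N. Pads are 22 mm wide; open, the fingers measure 114 mm over their backs; the gripper's body (76 mm by 85 mm) begins 54 mm behind the grasp point. The pads swing forward as they close: fully open they stand 13 mm farther back than shut.
Start: joints at [1.234, 0.332, -0.065, 1.46, 0.022, 1.35, -0.088], TCP at [0.193, -0.594, 0.405] pointing down, gripper open.
Joint ranges: [-2.6, 2.6], [-0.5, 2.12], [-1.47, 1.34], [0.16, 2.42], [-1.27, 4.41], [0.06, 2.06], [-2.6, 2.6]. Speed limits (rad/s): [2.22, 2.22, 2.79, 2.79, 3.14, 3.14, 3.14].

## Interface

Orientations are given as a unit quaternion [x, y, z, w].
In Python, from workcell import manip, viewer, finder gives the robot as it stands.
- The arm moves only by the tool arm_command, never from a script. Its argument "plan" is a list of rows, each an object with "dp": the shift along the tool's x, y, z in mm, a list of three; "spin": the turn about the tool's z in rad. A call has 1 to 5 rows; each row shifts and turns the commanded pose from where the row before left it, along the tool's axes as they then stand; what a row does not reach is not made up. A row lasts 1/10 s, in which the tool goes at most 50 mm and 8.59 degrees, less where a joint would pass 70% of its speed; a pose out of reach is approached as far as the arm can. A call is refused whole if a number of a shift passes 50 or a number of a turn 0.15, either way. A call with a gripper value outside its range is refused whole. "grip" is the closure, from -1 (fully open) to 1 (shut), set as the call begins (left out, the last holds). The fingers move at their own pace and stop on an object; "newtons" is the grip in N (left out, the last holds). Time passes only in rows, so rows that do not move let the fingers close. It gives the time, the measured TCP pose, the force, the opening and the grip force at its end, in the units of the state.
- manip.get_obs(): the state, without advancing time (a new reading comes with each control period).
- viewer.camera(name): name is "scene" or "side" or "wrist"; returns the picture (400x640x3 uint8, blue, green, red); there is no depth.
- viewer.camera_params(name): a dict with "vertical_fov" (degrees; the focal length in pixels is half the picture's height over the tangent of half this angle, whatever the lens; pixels are square), "cx", "cy" (the principal point, pixels), "R" (3x3) and "t" (3): a world point X has camera coordinates R X + t; the wrist camera has in their place "T_tool_cam" (4x4, takes a point from camera to tool coordinates, whose origin is the TCP and whose axes are the flange's). Camera axes: x right, y down, z forward; pixel columns grow to the right and rows downward; lengths in m; the calibration is good to about 2 mm. A picture is of the moment at which its call begins: read the wrist's pose just before it. camera_params takes no time and is no camera call.
- manip.hand_in(): hands the job in; it is judged then, once.
Trained networks look in the newest picture that a camera, given by its name, has taken for a name from the list of things; names that differ only in an ending like _2 or _b are one class to them, and where a whole thing is asked for, a point or a joint stands for the part that bears it (a point fixed in the world has none). Each returns a list of dicts, best first, with "score" (0 to 1); they miss things now and then, are a little off and sometimes report something else, mostly with a low value. They report only what shows in the picture. A call takes as long as a camera call. They do not tell look-alikes from the thing itself.
- finder.find_in(camera, thing): "position" ([x, y, z] in m, in world coordinates, good to about 4 mm: the middle of the surface that is visible of it).
The state is a dict: "clock": time; "joint_pos": joint angles; "joint_velocities": joint speeds; "tau": joint torques, N m; "position": TCP position; "ee_rot": TCP orientation; "ft_force": force on the tool from outside, world axes, zero at the start; "torque": the same for the moment, N m; "grip_width": opening from 0.0 (shut) to 1.0 (fully open); "grasp_force": force on a finger pad.
Only numpy, scipy, OpenCV 4.12 (cv2) and the standard library are available. Lean on these libraries where they do the work, as an engineer would, in place of code of your own. Each camera call takes 0.05 s, during which the arm holds its last target. There are 200 camera calls.

## Task

The bowl feeder is out of nuts. Press STOP (the middle button) on the operator console, tip all the nuts from the dipper into the feeder's bowl and stand the empty dipper upright on its mat again, let go; then press RESET (the square button on the right, seen from the front of the console) and after that START (the small round one on the left). Press each button fully in and let it spring out before the next, never two together; do not press RESET or START before all the nuts are in the bowl, nor STOP again afterwards, and leave everything else on the table where it is.

Things in the scene. Friction and masses are not known exactly. Their poses are not given: they have to be found in the camera images.
- console: grey operator console, fixed, 190 mm deep (x), 210 wide (y), front (-x) to the robot; origin: centre of its underside. Its panel rises to +x at 34.4 deg; buttons in one row 30 mm before the origin at y +60, 0, -60 mm. A white screen (200 mm wide, 155 to 295 mm above the table) stands on posts 26 mm behind their centres and blocks a tool from straight above: lean it, square to the panel
- start (a joint): START, left-hand button seen from the front: black, low round flat cap 29 mm across, a spring button: 0 = out, 0.006 m = fully in (hard stop); about 1.5 N starts it and 5 N holds it fully in; it springs out when let go. Steel bezel round it 5 mm high
- start_top (a point): centre of the START button's top face, 14 mm off the panel; its z axis points out of the panel (square to it), its y axis along the row of buttons
- stop (a joint): STOP, middle button: black, wide round mushroom cap 40 mm across, a spring button: 0 = out, 0.006 m = fully in (hard stop); about 1.5 N starts it and 5 N holds it fully in; it springs out when let go. Steel bezel round it 5 mm high
- stop_top (a point): centre of the STOP button's top face, 18 mm off the panel; its z axis points out of the panel (square to it), its y axis along the row of buttons
- reset (a joint): RESET, right-hand button seen from the front: black, square cap 27 mm wide, a spring button: 0 = out, 0.006 m = fully in (hard stop); about 1.5 N starts it and 5 N holds it fully in; it springs out when let go. Steel bezel round it 5 mm high
- reset_top (a point): centre of the RESET button's top face, 14 mm off the panel; its z axis points out of the panel (square to it), its y axis along the row of buttons
- feeder: vibratory bowl feeder: square base 170 mm, dark drive drum and on it an open round steel bowl whose inner floor is 90 mm above the table (a 12 mm high dome in its middle); origin at the centre of the underside, on the bowl's axis, fixed. An outlet track leaves the bowl at its +x side (to 175 mm from the axis)
- bowl_rim (a point): centre of the bowl's mouth, 145 mm above the table; the rim is 176 mm across outside, about 165 mm inside
- mat: square black rubber mat, 150 x 150 x 3 mm, fixed; origin at the centre of its underside. The dipper's place
- dipper: aluminium dipper, about 0.16 kg, with six nuts in it: flared cup 46 mm high, 54 mm across the foot, 100 mm across the rim, wall 3 mm sloping out 27 deg; origin at the centre of its underside, z up through the mouth. Its straight flat handle runs level along its -y axis, 45 to 135 mm from the cup's axis: 12 mm thick (x), 16 mm high, 26 to 42 mm above the foot
- dipper_grip (a point): on the dipper's handle, 95 mm from the cup's axis, 34 mm above the foot, middle of the bar: a good place to grip it across its 12 mm
- nut0: steel hexagon nut, 19 mm across flats, 10.8 mm thick, 17 g; origin at the centre of one face. All six lie in the dipper at the start
- nut1: steel hexagon nut, 19 mm across flats, 10.8 mm thick, 17 g; origin at the centre of one face. All six lie in the dipper at the start
- nut2: steel hexagon nut, 19 mm across flats, 10.8 mm thick, 17 g; origin at the centre of one face. All six lie in the dipper at the start
- nut3: steel hexagon nut, 19 mm across flats, 10.8 mm thick, 17 g; origin at the centre of one face. All six lie in the dipper at the start
- nut4: steel hexagon nut, 19 mm across flats, 10.8 mm thick, 17 g; origin at the centre of one face. All six lie in the dipper at the start
- nut5: steel hexagon nut, 19 mm across flats, 10.8 mm thick, 17 g; origin at the centre of one face. All six lie in the dipper at the start
- screwdriver: bystander: black-handled screwdriver lying on the table; origin at the middle of its underside
- wrench: bystander: steel spanner lying on the table; origin at the middle of its underside
- estop_box: bystander: emergency-stop box, 75 x 75 mm, 82 mm high, with a red mushroom head; not part of the console; origin at the middle of its underside
- bin: bystander: open yellow parts bin, 110 x 90 x 50 mm; origin at the middle of its underside
- carton: bystander: small cardboard carton, 85 x 100 x 60 mm; origin at the middle of its underside
- tape: bystander: roll of paper tape lying flat, 90 mm outside diameter, 25 mm high; origin at the middle of its underside
Mind the look-alikes: they are no part of the job. Leave any pink look-alike of the mat alone. There is more than one size of the dipper; the one meant has the size given above.

How it is judged:
On the way, in this order (a step that is already met when the one before it is completed fails the run):
1. STOP pressed fully in (at least 4.5 of 6 mm), the other two buttons out (value of joint stop above 0.0045 m and value of joint each of start, reset below 0.0015 m), for 0.05 s.
2. all six nuts in the feeder's bowl (horizontal distance between each of nut0, nut1, nut2, nut3, nut4, nut5 and bowl_rim below 0.082 m and z of nut0 in the frame of feeder between 0.08 and 0.145 m and z of nut1 in the frame of feeder between 0.08 and 0.145 m and z of nut2 in the frame of feeder between 0.08 and 0.145 m and z of nut3 in the frame of feeder between 0.08 and 0.145 m and z of nut4 in the frame of feeder between 0.08 and 0.145 m and z of nut5 in the frame of feeder between 0.08 and 0.145 m), for 0.2 s.
3. dipper standing upright on its mat, let go (horizontal distance between dipper and mat below 0.06 m and z of dipper in the frame of mat below 0.008 m and angle between dipper's own z axis and vertical below 0.1 rad and contact force between dipper and the fingers below 0.1 N and linear speed of dipper below 0.02 m/s), for 0.2 s.
4. RESET pressed fully in, the other two out (value of joint reset above 0.0045 m and value of joint each of start, stop below 0.0015 m), for 0.05 s.
5. START pressed fully in, the other two out (value of joint start above 0.0045 m and value of joint each of stop, reset below 0.0015 m), for 0.05 s.
At the end, for the whole second after the job is handed in: All six nuts rest in the bowl (within 82 mm of its axis, below the rim); the dipper stands upright (0.1 rad) on its mat within 60 mm of the centre, released, at rest; all buttons are out (under 1.5 mm in); the other things are within 30 mm of where they were (all of step 2 and all of step 3 and linear speed of each of nut0, nut1, nut2, nut3, nut4, nut5 below 0.03 m/s and value of joint each of start, stop, reset below 0.0015 m and distance of each of screwdriver, wrench, estop_box, bin, carton, tape from where it was at the start of the episode below 0.03 m); the robot touches nothing.
It fails at once if two panel buttons pressed in together (value of joint each of start, stop above 0.002 m or value of joint each of start, reset above 0.002 m or value of joint each of stop, reset above 0.002 m).
It fails at once if RESET or START pressed before all the nuts are in the bowl (value of joint any of start, reset above 0.003 m and not ((horizontal distance between nut0 and bowl_rim below 0.082 m and z of nut0 in the frame of feeder between 0.08 and 0.145 m) and (horizontal distance between nut1 and bowl_rim below 0.082 m and z of nut1 in the frame of feeder between 0.08 and 0.145 m) and (horizontal distance between nut2 and bowl_rim below 0.082 m and z of nut2 in the frame of feeder between 0.08 and 0.145 m) and (horizontal distance between nut3 and bowl_rim below 0.082 m and z of nut3 in the frame of feeder between 0.08 and 0.145 m) and (horizontal distance between nut4 and bowl_rim below 0.082 m and z of nut4 in the frame of feeder between 0.08 and 0.145 m) and (horizontal distance between nut5 and bowl_rim below 0.082 m and z of nut5 in the frame of feeder between 0.08 and 0.145 m))).
It fails at once if STOP pressed again after the refill (value of joint stop above 0.003 m and (horizontal distance between nut0 and bowl_rim below 0.082 m and z of nut0 in the frame of feeder between 0.08 and 0.145 m) and (horizontal distance between nut1 and bowl_rim below 0.082 m and z of nut1 in the frame of feeder between 0.08 and 0.145 m) and (horizontal distance between nut2 and bowl_rim below 0.082 m and z of nut2 in the frame of feeder between 0.08 and 0.145 m) and (horizontal distance between nut3 and bowl_rim below 0.082 m and z of nut3 in the frame of feeder between 0.08 and 0.145 m) and (horizontal distance between nut4 and bowl_rim below 0.082 m and z of nut4 in the frame of feeder between 0.08 and 0.145 m) and (horizontal distance between nut5 and bowl_rim below 0.082 m and z of nut5 in the frame of feeder between 0.08 and 0.145 m)).
It fails at once if a thing that is not part of the job pushed more than 30 mm (distance of any of screwdriver, wrench, estop_box, bin, carton, tape from where it was at the start of the episode above 0.03 m).
It also fails if it takes over 70 s, if anything falls off the work surface, if the arm or the gripper's body presses on something with over 40 N, if the wrist force passes 120 N, or if a joint passes its speed limit or range.

## Working session

There is one attempt and no reset: what is moved stays moved. The work goes in short steps, Python scripts to look and compute and a tool call to move; the robot and the scene stay as the last step left them, time stands still between calls to the robot, and variables do not carry over. Pictures are saved under pics/ and viewed, at most 10 in all, crops included, and the job is handed in when it is done.

Besides the shell and the picture viewer there is one more tool, called after ">>>" by a JSON object that holds its "method" and its "body". arm_command: Moves the arm, as the interface text tells. Its arguments: {"type":"object","properties":{"plan":{"type":"array","items":{"type":"object","properties":{"dp":{"type":"array","items":{"type":"number"}},"spin":{"type":"number"}}}},"grip":{"type":"number"},"newtons":{"type":"number"}},"required":["plan"]}

```bash
mkdir -p pics; ls
python3 - <<'E'
from workcell import manip, viewer, finder
import cv2
o=manip.get_obs()
for k in ("clock","position","ee_rot","joint_pos"): print(k,o[k])
for n in ("scene","side"):
    cv2.imwrite(f"pics/{n}0.png",viewer.camera(n))
    p=viewer.camera_params(n); print(n,p)
    for t in ("console","start_top","stop_top","reset_top","feeder","mat","dipper","dipper_grip","bin","carton","tape","estop_box","screwdriver","wrench"):
        try: print(t,[(round(d["score"],2),[round(float(v),3) for v in d["position"]]) for d in finder.find_in(n,t)][:4])
        except Exception as e: print(t,e)
print(viewer.camera_params("wrist")); print(manip.get_obs()["clock"])
E
```

```text
pics
clock 0.0
position [ 0.19289402 -0.59434292  0.40390092]
ee_rot [ 9.87713213e-01  1.56275653e-01 -1.43212373e-04 -7.12769574e-04]
joint_pos [ 1.23440053  0.33287012 -0.06472278  1.46097479  0.02159872  1.34989741
 -0.08850098]
scene {'vertical_fov': 55.50462499723554, 'cx': 313.4256608589679, 'cy': 203.02477669407614, 'R': array([[ 0.29751855,  0.95459852, -0.01497963],
       [ 0.76192711, -0.24686482, -0.59876943],
       [-0.57528235,  0.16673163, -0.80078135]]), 't': array([-0.25094662, -0.34366239,  1.53371864])}
console [(0.97, [0.674, -0.243, 0.191]), (0.68, [0.462, 0.04, 0.035])]
start_top []
stop_top []
reset_top [(0.63, [0.467, 0.042, 0.035])]
feeder [(0.81, [0.633, 0.308, 0.091])]
mat [(0.77, [0.514, 0.032, 0.003]), (0.73, [0.603, 0.517, -0.001])]
dipper [(0.73, [0.343, -0.141, 0.022]), (0.62, [0.467, 0.041, 0.035]), (0.16, [0.825, -0.114, 0.02])]
dipper_grip [(0.69, [0.343, -0.136, 0.023]), (0.68, [0.47, 0.046, 0.039])]
bin [(0.73, [0.648, -0.015, 0.028])]
carton [(0.86, [0.771, 0.029, 0.058])]
tape [(0.84, [0.392, 0.208, 0.021])]
estop_box [(0.97, [0.361, 0.366, 0.0
[... 911 characters left out ...]
0.644, -0.007, 0.028])]
carton [(0.68, [0.751, 0.065, 0.055])]
tape [(0.9, [0.378, 0.226, 0.018]), (0.57, [0.574, -0.287, 0.091])]
estop_box [(0.82, [0.337, 0.392, 0.062])]
screwdriver [(0.49, [0.796, -0.102, 0.019])]
wrench [(0.46, [0.34, -0.314, 0.007])]
{'vertical_fov': 71.07987402974, 'cx': 321.5884355268181, 'cy': 197.34638990750653, 'T_tool_cam': array([[-6.94764250e-06, -9.59965718e-01, -2.80117512e-01,
         7.03385673e-02],
       [ 9.99999980e-01,  4.90818515e-05, -1.93006631e-04,
         3.28305630e-04],
       [ 1.99028435e-04, -2.80117508e-01,  9.59965698e-01,
         3.11742015e-02],
       [ 0.00000000e+00,  0.00000000e+00,  0.00000000e+00,
         1.00000000e+00]])}
1.5
```

View pics/scene0.png

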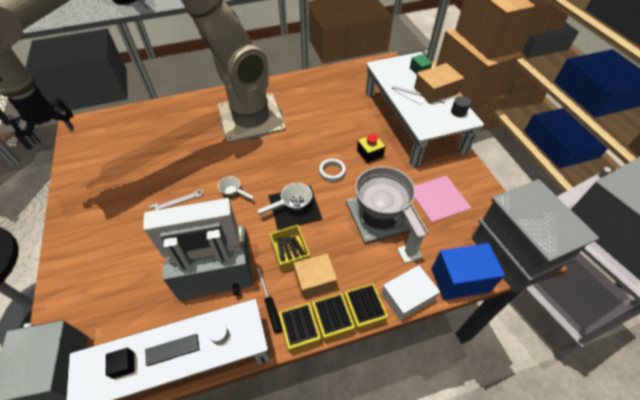

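View pics/side0.png

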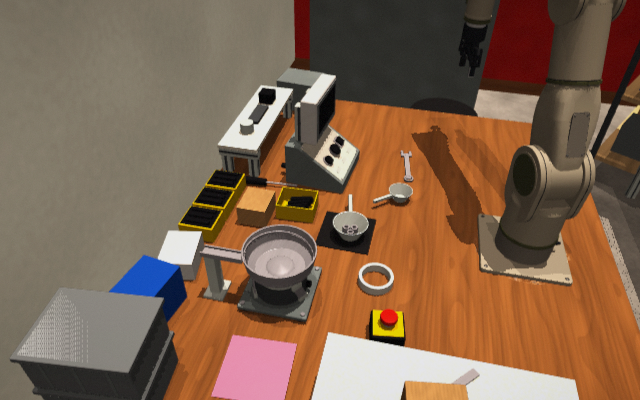

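>>> {"method": "arm_command", "body": {"plan": [{"dp": [0, 0, 0], "spin": 0.1}]}}

```text
clock: 1.6
position: [0.1929, -0.5945, 0.4047]
ee_rot: [0.994, 0.106, 0.0, 0.0]
ft_force: [0.5, -0.5, 0.2]
grip_width: 1.002
grasp_force: 0.0
```

```bash
cat > h.py <<'E'
import numpy as np, cv2
from workcell import manip, viewer, finder
from scipy.spatial.transform import Rotation as Ro
def cam(n):
    p=viewer.camera_params(n); f=200/np.tan(np.radians(p["vertical_fov"])/2)
    if n=="wrist":
        o=manip.get_obs(); T=np.eye(4); T[:3,:3]=Ro.from_quat(o["ee_rot"]).as_matrix(); T[:3,3]=o["position"]
        M=np.linalg.inv(T@np.array(p["T_tool_cam"])); R,t=M[:3,:3],M[:3,3]
    else: R,t=np.array(p["R"]),np.array(p["t"])
    return f,p["cx"],p["cy"],R,t
def px(c,X):
    f,cx,cy,R,t=c; q=R@np.array(X)+t; return np.array([f*q[0]/q[2]+cx,f*q[1]/q[2]+cy])
def onz(c,u,v,z):
    f,cx,cy,R,t=c; d=R.T@np.array([(u-cx)/f,(v-cy)/f,1]); C=-R.T@t; return C+d*(z-C[2])/d[2]
def tri(obs):
    A=np.zeros((3,3));b=np.zeros(3)
    for c,u,v in obs:
        f,cx,cy,R,t=c; d=R.T@np.array([(u-cx)/f,(v-cy)/f,1]); d/=np.linalg.norm(d); P=np.eye(3)-np.outer(d,d); A+=P;b+=P@(-R.T@t)
    return np.linalg.solve(A,b)
E
python3 - <<'E'
import cv2,numpy as np
a=cv2.imread("pics/side0.png");b=cv2.imread("pics/scene0.png")
c=lambda i,x,y,w,h,W,H:cv2.resize(i[y:y+h,x:x+w],(W,H),interpolation=cv2.INTER_CUBIC)
top=np.hstack([c(a,280,100,100,75,400,300),c(a,310,170,120,90,400,300)])
bot=np.hstack([c(b,200,160,160,120,400,300),c(a,230,215,100,75,400,300)])
cv2.imwrite("pics/mos.png",np.vstack([top,bot]))
E
```

```text
(no output)
```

View pics/mos.png

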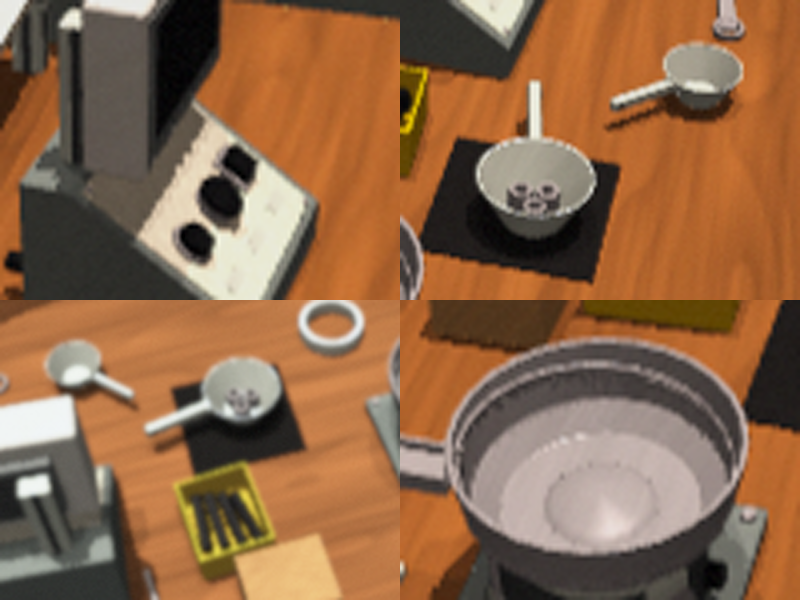

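Run:
```python
from h import *
S=cam("side");C=cam("scene"); np.set_printoptions(precision=4,suppress=True)
for n,u,v,z in [("start",328.8,160.5,.09),("stop",335.3,149.5,.09),("reset",339.8,141,.09),("htip",350.5,195.5,.045),("hroot",350.8,211,.045),("rim",350.8,226,.049),("bowl",279.5,251.7,.145),("mat",347,232,.003)]: print(n,onz(S,u,v,z))
print("scene htip",onz(C,258.8,212,.045),"rim",onz(C,296,196.4,.049),"bowl",onz(C,385,187,.145))
print("tri htip",tri([(S,350.5,195.5),(C,258.8,212)]),"rim",tri([(S,350.8,226),(C,296,196.4)]),"bowl",tri([(S,279.5,251.7),(C,385,187)]))
```

```text
start [ 0.5856 -0.1674  0.09  ]
stop [ 0.5782 -0.234   0.09  ]
reset [ 0.5738 -0.2882  0.09  ]
htip [ 0.4969 -0.0667  0.045 ]
hroot [0.4837 0.0039 0.045 ]
rim [0.4722 0.0719 0.049 ]
bowl [0.604  0.3042 0.145 ]
mat [0.4846 0.0487 0.003 ]
scene htip [ 0.5    -0.0726  0.045 ] rim [0.4794 0.0553 0.049 ] bowl [0.6    0.2996 0.145 ]
tri htip [ 0.4973 -0.0723  0.0409] rim [0.4726 0.0578 0.0378] bowl [0.6023 0.3011 0.1443]
```

>>> {"method": "arm_command", "body": {"plan": [{"dp": [35, -31, 0]}, {"dp": [35, -31, 0]}, {"dp": [35, -31, 0]}, {"dp": [35, -31, 0]}, {"dp": [35, -31, 0]}], "grip": -1}}

```text
invalid input at $.plan[0]: expected keys dp, spin
```

>>> {"method": "arm_command", "body": {"plan": [{"dp": [35, -31, 0]}, {"dp": [35, -31, 0]}, {"dp": [35, -31, 0]}, {"dp": [35, -31, 0]}, {"dp": [35, -31, 0]}]}}

```text
invalid input at $.plan[0]: expected keys dp, spin
```

>>> {"method": "arm_command", "body": {"plan": [{"dp": [0, 0, 0], "spin": -0.14}, {"dp": [0, 0, 0], "spin": -0.14}, {"dp": [0, 0, 0], "spin": -0.14}, {"dp": [0, 0, 0], "spin": -0.14}, {"dp": [0, 0, 0], "spin": -0.14}]}}

```text
clock: 2.1
position: [0.1929, -0.5945, 0.4048]
ee_rot: [0.896, 0.444, -0.0, 0.0]
ft_force: [-0.0, 0.2, -0.4]
grip_width: 1.01
grasp_force: 0.0
```

>>> {"method": "arm_command", "body": {"plan": [{"dp": [0, 0, 0], "spin": -0.14}, {"dp": [0, 0, 0], "spin": -0.14}, {"dp": [0, 0, 0], "spin": -0.14}, {"dp": [0, 0, 0], "spin": -0.14}, {"dp": [0, 0, 0]}]}}

```text
invalid input at $.plan[4]: expected keys dp, spin
```

Run:
```python
from h import *
cv2.imwrite("pics/w1.png",viewer.camera("wrist"))
for t in ("start_top","stop_top","reset_top","console"):
    print(t,[(round(d["score"],2),np.round(d["position"],3)) for d in finder.find_in("wrist",t)][:4])
c=cam("wrist")
for p in ((.5856,-.1674,.09),(.580,-.228,.09),(.574,-.288,.09)): print(px(c,p))
print(manip.get_obs()["joint_pos"])
```

```text
start_top []
stop_top []
reset_top []
console []
[  424.96990286 -1024.0609429 ]
[ 478.26917712 -807.03539889]
[ 520.79337112 -630.01661224]
[ 1.29658556  0.33625103 -0.14446108  1.45623685  0.04864502  1.35245369
  0.48856317]
```

View pics/w1.png

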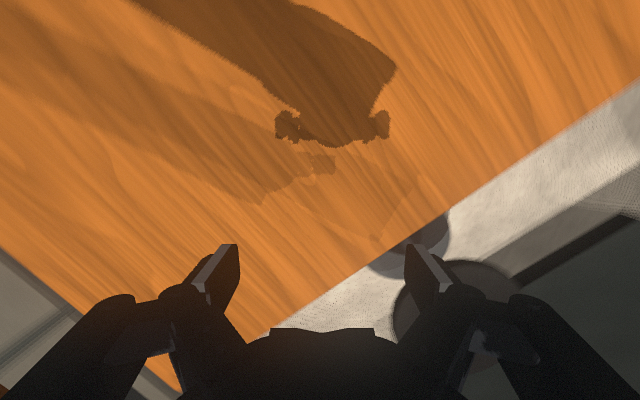

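>>> {"method": "arm_command", "body": {"plan": [{"dp": [0, 0, 0], "spin": -0.14}, {"dp": [0, 0, 0], "spin": -0.14}, {"dp": [0, 0, 0], "spin": -0.14}, {"dp": [0, 0, 0], "spin": -0.13}, {"dp": [40, 24, 0], "spin": 0}]}}

```text
clock: 2.85
position: [0.2166, -0.5603, 0.4039]
ee_rot: [0.746, 0.666, -0.001, -0.0]
ft_force: [0.9, -0.2, -0.8]
grip_width: 1.0
grasp_force: 0.0
```

>>> {"method": "arm_command", "body": {"plan": [{"dp": [40, 24, 0], "spin": 0}, {"dp": [40, 24, 0], "spin": 0}, {"dp": [40, 24, 0], "spin": 0}, {"dp": [40, 24, 0], "spin": 0}, {"dp": [40, 24, 0], "spin": 0}]}}

```text
clock: 3.35
position: [0.3626, -0.3695, 0.405]
ee_rot: [0.745, 0.667, -0.0, 0.0]
ft_force: [0.9, -1.6, -0.6]
grip_width: 1.0
grasp_force: 0.0
```

>>> {"method": "arm_command", "body": {"plan": [{"dp": [40, 24, 0], "spin": 0}, {"dp": [40, 24, 0], "spin": 0}, {"dp": [40, 24, 0], "spin": 0}, {"dp": [40, 24, 0], "spin": 0}, {"dp": [0, 0, 0], "spin": 0}]}}

```text
clock: 3.85
position: [0.4775, -0.216, 0.4052]
ee_rot: [0.742, 0.671, 0.001, 0.0]
ft_force: [0.8, -0.1, -0.3]
grip_width: 1.0
grasp_force: 0.0
```

Run:
```python
from h import *
cv2.imwrite("pics/w2.png",viewer.camera("wrist"))
for t in ("start_top","stop_top","reset_top","console"):
    print(t,[(round(d["score"],2),np.round(d["position"],3)) for d in finder.find_in("wrist",t)][:4])
c=cam("wrist")
for p in ((.5856,-.1674,.09),(.580,-.228,.09),(.574,-.288,.09)): print(px(c,p))
print(manip.get_obs()["joint_pos"])
```

```text
start_top [(0.97, array([ 0.585, -0.174,  0.092]))]
stop_top [(0.89, array([ 0.573, -0.236,  0.097]))]
reset_top [(0.53, array([ 0.57 , -0.283,  0.092]))]
console [(0.87, array([ 0.607, -0.204,  0.196]))]
[430.2590887  117.90262554]
[424.93080852 179.02060052]
[419.82193096 232.87137398]
[ 0.86296001  0.15043922 -0.5563269   1.70263086  0.08252193  1.31195871
  0.1801191 ]
```

View pics/w2.png

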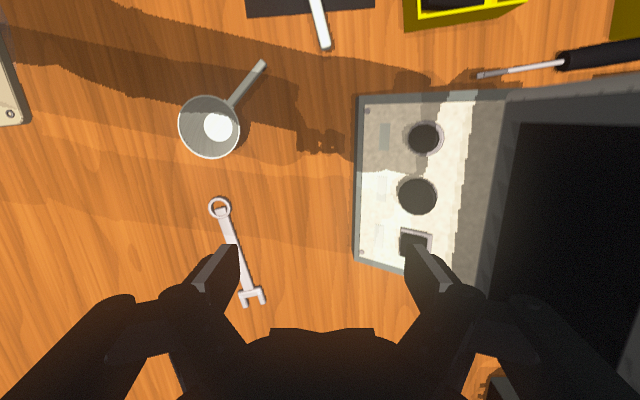

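Run:
```python
from h import *
c=cam("wrist");S=cam("side")
for n,a,b in (("start",(424,137),(328.8,160.5)),("stop",(417,196),(335.3,149.5)),("reset",(415,243),(339.8,141))):
    X=tri([(c,*a),(S,*b)]); print(n,X.round(4),onz(c,*a,.09).round(4),px(c,X).round(1),px(S,X).round(1))
```

```text
start [ 0.587  -0.1869  0.0756] [ 0.5794 -0.1851  0.09  ] [426.5 136.9] [329.5 160.8]
stop [ 0.5782 -0.2495  0.0788] [ 0.5716 -0.2455  0.09  ] [419.8 196.1] [336.1 149.9]
reset [ 0.5747 -0.3064  0.0778] [ 0.5685 -0.2996  0.09  ] [417.1 243.2] [340.4 141.3]
```

>>> {"method": "arm_command", "body": {"plan": [{"dp": [-45, 0, 0], "spin": 0}, {"dp": [-45, 0, 0], "spin": 0}, {"dp": [0, 0, 30], "spin": 0}, {"dp": [0, 0, 0], "spin": 0}]}}

```text
clock: 4.5
position: [0.4625, -0.3138, 0.3713]
ee_rot: [0.746, 0.666, -0.001, -0.003]
ft_force: [-0.1, 0.6, 0.2]
grip_width: 0.999
grasp_force: 0.0
```

Run:
```python
from h import *
c=cam("wrist"); im=viewer.camera("wrist")
cv2.imwrite("pics/w3.png",im)
for t in ("start_top","stop_top","reset_top"):
    print(t,[(round(d["score"],2),np.round(d["position"],3)) for d in finder.find_in("wrist",t)][:4])
for p in ((.587,-.187,.077),(.5785,-.249,.079),(.5747,-.3064,.077)): print(px(c,p))
print(c[3:],manip.get_obs()["position"])
```

```text
start_top [(0.79, array([ 0.582, -0.182,  0.092]))]
stop_top [(0.88, array([ 0.573, -0.236,  0.093]))]
reset_top [(0.62, array([ 0.575, -0.294,  0.095]))]
[455.63916519  29.86088188]
[445.59878193 108.57725245]
[440.0799792  171.95257405]
(array([[ 0.99370796, -0.11188954, -0.00502159],
       [-0.10611122, -0.95484456,  0.27751085],
       [-0.0358454 , -0.27523189, -0.96070938]]), array([-0.49220555, -0.27711923,  0.27671261])) [ 0.46505773 -0.31125259  0.37612779]
```

View pics/w3.png

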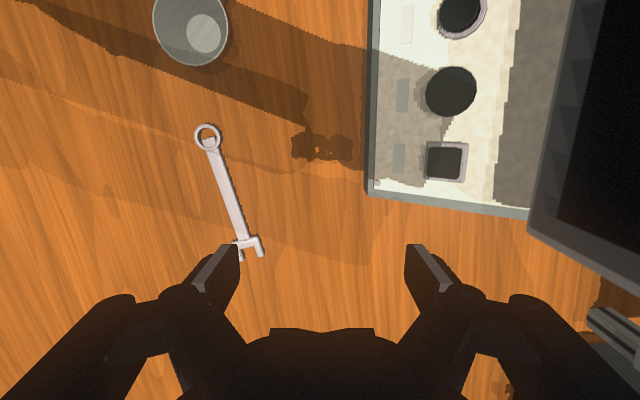

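Run:
```python
from h import *
from scipy.optimize import least_squares
c=cam("wrist"); im=viewer.camera("wrist"); o=manip.get_obs()
g=cv2.cvtColor(im,cv2.COLOR_BGR2GRAY)[:185,390:500]; 
n,l,s,ce=cv2.connectedComponentsWithStats((g<50).astype(np.uint8))
print([(s[i].tolist(),(ce[i]+[390,0]).round(1).tolist()) for i in range(1,n) if s[i,4]>150])
S=cam("side"); a=np.radians(34.4)
P=np.load; ob3=[(461,16),(451,91),(444,161)]; obs=[(S,[(328.8,160.5),(335.3,149.5),(339.8,141)],1),(c,ob3,1)]
def pts(q):
    x,y,z,w=q; ex=np.array([np.cos(w),np.sin(w),0]); ey=np.array([-np.sin(w),np.cos(w),0]); N=-np.sin(a)*ex+np.array([0,0,np.cos(a)])
    b=np.array([x,y,z]); return b+.06*ey+.014*N,b+.018*N,b-.06*ey+.014*N
for use in (obs,obs[1:],obs[:1]):
    r=least_squares(lambda q:np.concatenate([(px(cc,X)-m) for cc,ms,w in use for X,m in zip(pts(q),ms)]),[.58,-.24,.08,-.1])
    print(r.x.round(4),r.fun.round(1),pts(r.x)[1].round(4))
print(o["position"],o["ee_rot"])
```

```text
[([47, 0, 35, 38, 653], [456.9, 13.4])]
[ 0.5946 -0.2352  0.0739 -0.0994] [-1.8 -0.4 -1.9  0.  -1.8 -0.  -0.4 -1.8 -0.5  1.7 -0.5  0.6] [ 0.5845 -0.2342  0.0887]
[ 0.5971 -0.2349  0.0693 -0.101 ] [ 0.  -0.6  0.   1.4 -0.  -0.8] [ 0.587  -0.2338  0.0841]
[ 0.5846 -0.2124  0.0894 -0.097 ] [ 0.  -0.1 -0.1  0.1  0.  -0.1] [ 0.5745 -0.2114  0.1042]
[ 0.46512935 -0.31124365  0.37621849] [7.43595458e-01 6.68629063e-01 2.12980358e-04 9.61625043e-04]
```

>>> {"method": "arm_command", "body": {"plan": [{"dp": [44, 23, 0], "spin": 0}, {"dp": [44, 24, 20], "spin": 0}, {"dp": [0, 0, 40], "spin": 0}, {"dp": [0, 0, 40], "spin": 0}, {"dp": [0, 0, 0], "spin": 0}]}}

```text
clock: 5.25
position: [0.5174, -0.2313, 0.2725]
ee_rot: [0.743, 0.669, -0.001, -0.003]
ft_force: [-0.6, 0.0, 0.6]
grip_width: 0.998
grasp_force: 0.0
```

>>> {"method": "arm_command", "body": {"plan": [{"dp": [0, 0, 0], "spin": 0}, {"dp": [0, 0, 0], "spin": 0}]}}

```text
clock: 5.45
position: [0.5196, -0.2327, 0.279]
ee_rot: [0.744, 0.668, 0.001, 0.002]
ft_force: [-0.7, -0.6, 1.0]
grip_width: 1.004
grasp_force: 0.0
```

Run:
```python
from h import *
c=cam("wrist"); im=viewer.camera("wrist"); s=viewer.camera("side")
for t in ("start_top","stop_top","reset_top"):
    print(t,[(round(d["score"],2),np.round(d["position"],3)) for d in finder.find_in("wrist",t)][:4])
o=manip.get_obs();print(o["position"],o["ee_rot"],o["ft_force"])
cv2.imwrite("pics/m2.png",np.hstack([im[:,120:560][:,:, :],cv2.resize(s[90:190,270:360],(360,400),interpolation=cv2.INTER_CUBIC)]))
```

```text
start_top [(0.93, array([ 0.582, -0.175,  0.095]))]
stop_top [(0.84, array([ 0.572, -0.231,  0.093]))]
reset_top [(0.75, array([ 0.566, -0.292,  0.095]))]
[ 0.51892715 -0.23269291  0.27735503] [7.44029159e-01 6.68146502e-01 2.19022636e-04 9.02034312e-04] [-0.01435809 -0.03142647  0.32804925]
```

View pics/m2.png

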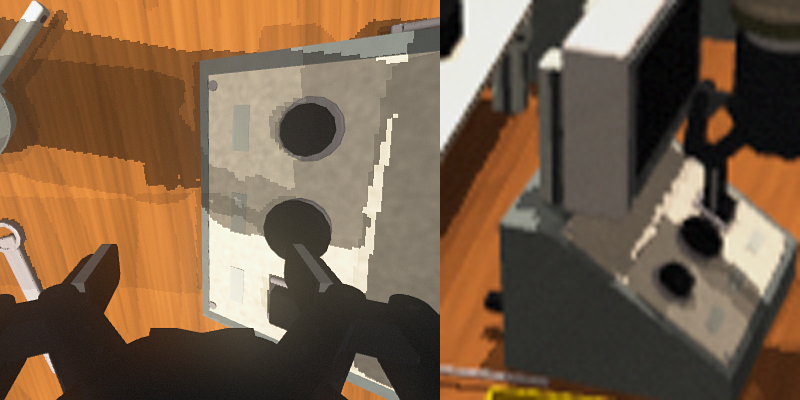

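Run:
```python
from h import *
from scipy.optimize import least_squares
a=np.radians(34.4); c=cam("wrist"); S=cam("side")
def pts(q):
    x,y,z,w=q; ex=np.array([np.cos(w),np.sin(w),0]); ey=np.array([-np.sin(w),np.cos(w),0]); N=-np.sin(a)*ex+np.array([0,0,np.cos(a)])
    b=np.array([x,y,z]); return b+.06*ey+.014*N,b+.018*N,b-.06*ey+.014*N
obs=[(c,[(429,128),(417,217)]),(S,[(328.8,160.5),(335.3,149.5),(339.8,141)])]
for use in (obs,obs[:1]):
    r=least_squares(lambda q:np.concatenate([(px(cc,X)-m) for cc,ms in use for X,m in zip(pts(q),ms)]+[[100*(q[3]+.1)]]),[.58,-.24,.08,-.1])
    print(r.x.round(4),r.fun.round(1),[p.round(4) for p in pts(r.x)])
T=np.eye(4);o=manip.get_obs();T[:3,:3]=Ro.from_quat(o["ee_rot"]).as_matrix();T[:3,3]=o["position"]
for p in ([0,.0425,.16],[0,.05,.16],[-.011,.05,.16],[.011,.0425,.16],[.011,.05,.16],[.011,.0425,.147]): print(p,px(c,(T@np.array(p+[1]))[:3]).round(1))
```

```text
[ 0.5906 -0.2354  0.0626 -0.1045] [-0.3 -2.8  0.3  4.5 -0.7  2.7 -0.8  3.1 -0.6  3.  -0.4] [array([ 0.589 , -0.1749,  0.0742]), array([ 0.5804, -0.2343,  0.0775]), array([ 0.5764, -0.2943,  0.0742])]
[ 0.5954 -0.2381  0.0487 -0.1061] [-0.7 -0.1  0.7  0.1 -0.6] [array([ 0.5939, -0.1776,  0.0602]), array([ 0.5853, -0.237 ,  0.0635]), array([ 0.5812, -0.297 ,  0.0602])]
[0, 0.0425, 0.16] [405.8 259.1]
[0, 0.05, 0.16] [420.5 259.1]
[-0.011, 0.05, 0.16] [418.4 278. ]
[0.011, 0.0425, 0.16] [407.7 239.4]
[0.011, 0.05, 0.16] [422.7 239.4]
[0.011, 0.0425, 0.147] [416.1 251.5]
```

>>> {"method": "arm_command", "body": {"plan": [{"dp": [0, -1, 3], "spin": 0}, {"dp": [0, 1, 3], "spin": 0}, {"dp": [0, 2, 3], "spin": 0}, {"dp": [0, 2, 3], "spin": 0}, {"dp": [0, 0, 0], "spin": 0}]}}

```text
clock: 6.2
position: [0.5228, -0.2328, 0.2635]
ee_rot: [0.744, 0.668, -0.0, -0.0]
ft_force: [-0.3, 0.3, -0.3]
grip_width: 0.999
grasp_force: 0.0
```

>>> {"method": "arm_command", "body": {"plan": [{"dp": [0, 2, 3], "spin": 0}, {"dp": [0, 2, 3], "spin": 0}, {"dp": [0, 0, 0], "spin": 0}]}}

```text
clock: 6.5
position: [0.5268, -0.2332, 0.2577]
ee_rot: [0.744, 0.668, -0.0, -0.0]
ft_force: [-0.3, 0.4, -0.6]
grip_width: 1.004
grasp_force: 0.0
```

>>> {"method": "arm_command", "body": {"plan": [{"dp": [0, 1, 3], "spin": 0}, {"dp": [0, 0, 0], "spin": 0}]}}

```text
clock: 6.7
position: [0.5278, -0.2334, 0.2551]
ee_rot: [0.744, 0.668, 0.0, 0.0]
ft_force: [-1.4, 0.9, 2.5]
grip_width: 0.998
grasp_force: 0.9
```

>>> {"method": "arm_command", "body": {"plan": [{"dp": [0, 1, 3], "spin": 0}, {"dp": [0, 0, 0], "spin": 0}]}}

```text
clock: 6.9
position: [0.5289, -0.2336, 0.2524]
ee_rot: [0.744, 0.668, 0.0, 0.0]
ft_force: [-0.6, -0.9, 5.0]
grip_width: 0.998
grasp_force: 1.7
```

>>> {"method": "arm_command", "body": {"plan": [{"dp": [0, 1, 3], "spin": 0}, {"dp": [0, 0, 0], "spin": 0}]}}

```text
clock: 7.1
position: [0.5301, -0.2337, 0.25]
ee_rot: [0.744, 0.668, 0.0, 0.001]
ft_force: [-2.5, 1.0, 9.2]
grip_width: 1.002
grasp_force: 4.1
```

>>> {"method": "arm_command", "body": {"plan": [{"dp": [0, 1, 2], "spin": 0}, {"dp": [0, 0, 0], "spin": 0}]}}

```text
clock: 7.3
position: [0.5308, -0.2337, 0.2495]
ee_rot: [0.744, 0.668, -0.0, 0.001]
ft_force: [-13.1, 4.0, 24.8]
grip_width: 0.996
grasp_force: 14.3
```

>>> {"method": "arm_command", "body": {"plan": [{"dp": [0, -25, -36], "spin": 0}, {"dp": [0, -25, -36], "spin": 0}, {"dp": [0, 0, -40], "spin": -0.14}, {"dp": [0, 0, 0], "spin": -0.14}, {"dp": [47, 11, 0], "spin": 0}]}}

```text
clock: 7.8
position: [0.4827, -0.1855, 0.3599]
ee_rot: [0.644, 0.765, -0.001, 0.001]
ft_force: [-0.0, 0.6, -2.1]
grip_width: 0.998
grasp_force: 0.0
```

>>> {"method": "arm_command", "body": {"plan": [{"dp": [47, 11, 0], "spin": 0}, {"dp": [47, 11, 0], "spin": 0}, {"dp": [47, 11, 0], "spin": 0}, {"dp": [0, 0, 0], "spin": 0}, {"dp": [0, 0, 0], "spin": 0}]}}

```text
clock: 8.3
position: [0.4917, -0.0346, 0.359]
ee_rot: [0.642, 0.766, -0.0, -0.0]
ft_force: [-0.3, -0.2, 0.4]
grip_width: 0.997
grasp_force: 0.0
```

Run:
```python
from h import *
c=cam("wrist"); im=viewer.camera("wrist"); cv2.imwrite("pics/w5.png",im)
for t in ("dipper","dipper_grip","mat"):
    print(t,[(round(d["score"],2),np.round(d["position"],3)) for d in finder.find_in("wrist",t)][:4])
o=manip.get_obs();print(o["position"],o["ee_rot"])
```

```text
dipper [(0.66, array([ 0.343, -0.145,  0.022])), (0.58, array([0.48 , 0.06 , 0.038]))]
dipper_grip [(0.85, array([0.476, 0.058, 0.036])), (0.59, array([ 0.344, -0.145,  0.022])), (0.18, array([0.488, 0.052, 0.03 ]))]
mat [(0.89, array([0.52 , 0.028, 0.001]))]
[ 0.49181047 -0.03703121  0.35890551] [ 6.44257751e-01  7.64808389e-01 -2.36319271e-04 -1.49932317e-04]
```

View pics/w5.png

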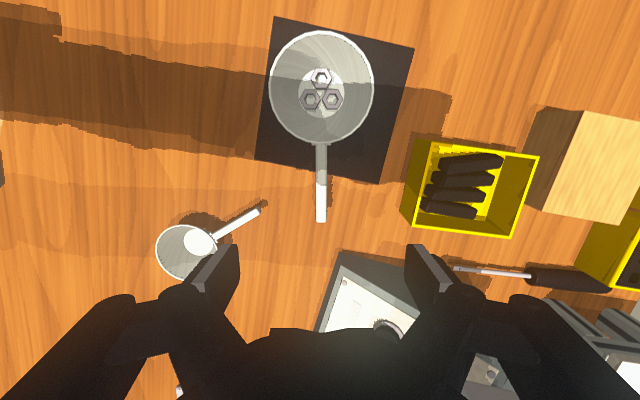

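Run:
```python
from h import *
c=cam("wrist")
for n,u,v,z in (("htip",321,221,.045),("rim",321.5,88,.049),("m1",275,16,.003),("m2",414,47,.003),("m3",378,185,.003),("m4",254,159,.003)): print(n,onz(c,u,v,z).round(4))
```

```text
htip [ 0.4968 -0.0751  0.045 ]
rim [0.4746 0.0569 0.049 ]
m1 [0.4157 0.1203 0.003 ]
m2 [0.5623 0.1167 0.003 ]
m3 [ 0.5586 -0.0343  0.003 ]
m4 [ 0.4097 -0.0285  0.003 ]
```

>>> {"method": "arm_command", "body": {"plan": [{"dp": [0, 0, 45], "spin": 0}, {"dp": [0, 0, 45], "spin": 0}, {"dp": [0, 0, 45], "spin": 0}, {"dp": [0, 0, 30], "spin": 0}, {"dp": [0, 0, 0], "spin": 0}]}}

```text
clock: 9.0
position: [0.4901, -0.0366, 0.1905]
ee_rot: [0.644, 0.765, -0.002, -0.003]
ft_force: [-0.5, -0.0, 0.7]
grip_width: 1.0
grasp_force: 0.0
```

>>> {"method": "arm_command", "body": {"plan": [{"dp": [0, 0, 0], "spin": 0}, {"dp": [0, 0, 0], "spin": 0}]}}

```text
clock: 9.2
position: [0.4929, -0.036, 0.1961]
ee_rot: [0.644, 0.765, 0.001, 0.001]
ft_force: [0.7, -0.6, -0.6]
grip_width: 1.002
grasp_force: 0.0
```

>>> {"method": "arm_command", "body": {"plan": [{"dp": [0, 0, 2], "spin": 0}, {"dp": [0, 0, 0], "spin": 0}, {"dp": [0, 0, 0], "spin": 0}, {"dp": [0, 0, 0], "spin": 0}, {"dp": [0, 0, 0], "spin": 0}], "grip": 1, "newtons": 110}}

```text
clock: 9.7
position: [0.4919, -0.0356, 0.1923]
ee_rot: [0.643, 0.766, -0.0, 0.0]
ft_force: [-0.7, 0.4, -0.3]
grip_width: 0.147
grasp_force: 0.1
```

>>> {"method": "arm_command", "body": {"plan": [{"dp": [0, 0, 0], "spin": 0}, {"dp": [0, 0, 0], "spin": 0}, {"dp": [0, 0, 0], "spin": 0}]}}

```text
clock: 10.0
position: [0.4919, -0.0357, 0.1923]
ee_rot: [0.643, 0.766, -0.0, 0.0]
ft_force: [-0.2, -0.2, 3.5]
grip_width: 0.115
grasp_force: 107.3
```

>>> {"method": "arm_command", "body": {"plan": [{"dp": [0, 0, -15], "spin": 0}, {"dp": [0, 0, -25], "spin": 0}, {"dp": [0, 0, -35], "spin": 0}, {"dp": [0, 0, -35], "spin": 0}, {"dp": [0, 0, -35], "spin": 0}]}}

```text
clock: 10.5
position: [0.4915, -0.0352, 0.3392]
ee_rot: [0.643, 0.766, 0.0, 0.0]
ft_force: [0.6, -0.8, -3.3]
grip_width: 0.119
grasp_force: 107.5
```

>>> {"method": "arm_command", "body": {"plan": [{"dp": [0, 0, -35], "spin": 0}, {"dp": [0, 0, -35], "spin": 0}, {"dp": [0, 0, -25], "spin": 0}, {"dp": [14, 8, 0], "spin": 0}, {"dp": [28, 17, 0], "spin": 0}]}}

```text
clock: 11.0
position: [0.509, 0.0086, 0.4337]
ee_rot: [0.645, 0.764, -0.0, 0.001]
ft_force: [-0.5, -0.7, -3.1]
grip_width: 0.118
grasp_force: 107.6
```

>>> {"method": "arm_command", "body": {"plan": [{"dp": [28, 17, 0], "spin": 0}, {"dp": [28, 17, 0], "spin": 0}, {"dp": [28, 17, 0], "spin": 0}, {"dp": [28, 16, 0], "spin": 0}, {"dp": [28, 16, 0], "spin": 0}]}}

```text
clock: 11.5
position: [0.5669, 0.1635, 0.4328]
ee_rot: [0.643, 0.766, -0.0, -0.0]
ft_force: [0.7, 0.5, -2.8]
grip_width: 0.116
grasp_force: 107.6
```

>>> {"method": "arm_command", "body": {"plan": [{"dp": [28, 17, 0], "spin": 0}, {"dp": [28, 17, 0], "spin": 0}, {"dp": [28, 17, 0], "spin": 0}, {"dp": [14, 8, 0], "spin": 0}, {"dp": [0, 0, 0], "spin": 0}]}}

```text
clock: 12.0
position: [0.6074, 0.2716, 0.4321]
ee_rot: [0.642, 0.767, 0.0, -0.001]
ft_force: [-0.8, 0.1, -2.3]
grip_width: 0.115
grasp_force: 107.6
```

Run:
```python
from h import *
c=cam("wrist"); im=viewer.camera("wrist"); cv2.imwrite("pics/w6.png",im); cv2.imwrite("pics/s6.png",viewer.camera("side"))
for n in ("side","wrist"):
  for t in ("dipper","feeder","nut0"):
    print(n,t,[(round(d["score"],2),np.round(d["position"],3)) for d in finder.find_in(n,t)][:6])
o=manip.get_obs();print(o["position"],o["ee_rot"],o["ft_force"],o["grasp_force"],o["clock"])
```

```text
side dipper [(0.57, array([0.595, 0.342, 0.276])), (0.55, array([ 0.342, -0.312,  0.011]))]
side feeder [(0.82, array([0.613, 0.333, 0.091])), (0.23, array([ 0.572, -0.288,  0.088]))]
side nut0 [(0.45, array([0.601, 0.358, 0.268])), (0.44, array([0.576, 0.357, 0.267]))]
wrist dipper [(0.77, array([0.6  , 0.355, 0.278]))]
wrist feeder [(0.91, array([0.662, 0.274, 0.124]))]
wrist nut0 [(0.92, array([0.584, 0.379, 0.268])), (0.66, array([0.59 , 0.378, 0.256])), (0.61, array([0.581, 0.362, 0.256])), (0.57, array([0.578, 0.362, 0.266])), (0.55, array([0.602, 0.356, 0.267]))]
[0.60828654 0.26810483 0.43248291] [ 6.43800396e-01  7.65193416e-01 -1.90948931e-06  2.93070176e-04] [ 0.54854681 -0.43916366 -1.65288377] 107.60782241821289 12.4
```

>>> {"method": "arm_command", "body": {"plan": [{"dp": [0, 0, 0], "spin": 0}, {"dp": [0, 0, 0], "spin": 0}, {"dp": [0, 0, 0], "spin": 0}], "newtons": 20}}

```text
clock: 12.7
position: [0.6082, 0.2689, 0.4322]
ee_rot: [0.643, 0.766, -0.0, 0.0]
ft_force: [-0.5, 0.5, -2.8]
grip_width: 0.119
grasp_force: 107.6
```

Run:
```python
from h import *
cv2.imwrite("pics/w7.png",viewer.camera("wrist")); cv2.imwrite("pics/s7.png",viewer.camera("side"))
for n in ("side","wrist"):
  for t in ("dipper","nut0"):
    print(n,t,[(round(d["score"],2),np.round(d["position"],3)) for d in finder.find_in(n,t)][:6])
o=manip.get_obs();print(o["position"],o["grip_width"],o["ft_force"],o["grasp_force"],o["clock"])
```

```text
side dipper [(0.71, array([ 0.357, -0.151,  0.019])), (0.67, array([ 0.576, -0.287,  0.086])), (0.66, array([0.598, 0.341, 0.274]))]
side nut0 [(0.58, array([0.576, 0.356, 0.263])), (0.4, array([0.587, 0.372, 0.266]))]
wrist dipper [(0.81, array([0.604, 0.349, 0.277]))]
wrist nut0 [(0.89, array([0.584, 0.358, 0.254])), (0.73, array([0.587, 0.374, 0.266])), (0.59, array([0.581, 0.357, 0.266])), (0.56, array([0.605, 0.352, 0.262])), (0.49, array([0.59 , 0.373, 0.257])), (0.22, array([0.461, 0.09 , 0.005]))]
[0.60819148 0.26900361 0.43216223] 0.1208496533024038 [ 0.84188337 -0.06599655 -3.1547237 ] 107.60879516601562 13.0
```

>>> {"method": "arm_command", "body": {"plan": [{"dp": [0, 0, 0], "spin": 0}, {"dp": [0, 0, 0], "spin": 0}, {"dp": [0, 0, 0], "spin": 0}], "newtons": 20, "grip": 1}}

```text
clock: 13.3
position: [0.6082, 0.269, 0.4321]
ee_rot: [0.643, 0.766, -0.0, 0.0]
ft_force: [0.2, -0.6, -2.7]
grip_width: 0.115
grasp_force: 107.6
```

```bash
cat > look.py <<'E'
from h import *
import sys
k=sys.argv[1]
cv2.imwrite(f"pics/w{k}.png",viewer.camera("wrist")); cv2.imwrite(f"pics/s{k}.png",viewer.camera("side"))
for n in ("side","wrist"):
  for t in sys.argv[2:]:
    print(n,t,[(round(d["score"],2),np.round(d["position"],3).tolist()) for d in finder.find_in(n,t)][:7])
o=manip.get_obs();print(o["position"].round(4),o["grip_width"],o["ft_force"].round(1),o["torque"].round(2),o["grasp_force"],o["clock"])
E
python3 look.py 8 dipper
```

```text
side dipper [(0.74, [0.355, -0.152, 0.022]), (0.66, [0.596, 0.339, 0.273]), (0.55, [0.48, 0.055, -0.003])]
wrist dipper [(0.97, [0.603, 0.351, 0.276])]
[0.6082 0.269  0.4322] 0.11792775525428416 [-0.2  0.1 -3.3] [-0.29 -0.02 -0.  ] 107.61190295219421 13.5
```

>>> {"method": "arm_command", "body": {"plan": [{"dp": [0, 0, 0], "spin": 0}, {"dp": [0, 0, 0], "spin": 0}], "newtons": 20, "grip": 0.79}}

```text
clock: 13.7
position: [0.6082, 0.2689, 0.4322]
ee_rot: [0.643, 0.766, -0.0, 0.0]
ft_force: [0.3, -0.0, -3.2]
grip_width: 0.119
grasp_force: 107.6
```

>>> {"method": "arm_command", "body": {"plan": [{"dp": [0, 0, 0], "spin": 0}, {"dp": [0, 0, 0], "spin": 0}], "newtons": 20, "grip": 0.775}}

```text
clock: 13.9
position: [0.6082, 0.2689, 0.4322]
ee_rot: [0.643, 0.766, -0.0, 0.0]
ft_force: [0.6, -0.8, -2.0]
grip_width: 0.12
grasp_force: 106.4
```

>>> {"method": "arm_command", "body": {"plan": [{"dp": [0, 0, 0], "spin": 0}, {"dp": [0, 0, 0], "spin": 0}], "newtons": 20, "grip": 0.77}}

```text
clock: 14.1
position: [0.6082, 0.2689, 0.4322]
ee_rot: [0.643, 0.766, -0.0, 0.0]
ft_force: [-0.7, -0.2, -3.2]
grip_width: 0.121
grasp_force: 97.1
```

>>> {"method": "arm_command", "body": {"plan": [{"dp": [0, 0, 0], "spin": 0}, {"dp": [0, 0, 0], "spin": 0}], "newtons": 20, "grip": 0.765}}

```text
clock: 14.3
position: [0.6082, 0.269, 0.4322]
ee_rot: [0.643, 0.766, -0.0, 0.0]
ft_force: [0.7, -1.2, -2.6]
grip_width: 0.118
grasp_force: 87.7
```

>>> {"method": "arm_command", "body": {"plan": [{"dp": [0, 0, 0], "spin": 0}, {"dp": [0, 0, 0], "spin": 0}], "newtons": 20, "grip": 0.745}}

```text
clock: 14.5
position: [0.6082, 0.269, 0.4322]
ee_rot: [0.643, 0.766, -0.0, 0.0]
ft_force: [-0.4, -0.8, -2.6]
grip_width: 0.127
grasp_force: 49.8
```

>>> {"method": "arm_command", "body": {"plan": [{"dp": [0, 0, 0], "spin": 0}, {"dp": [0, 0, 0], "spin": 0}], "newtons": 20, "grip": 0.735}}

```text
clock: 14.7
position: [0.6082, 0.2689, 0.4322]
ee_rot: [0.643, 0.766, -0.0, 0.0]
ft_force: [0.5, 0.3, -1.5]
grip_width: 0.139
grasp_force: 30.7
```

```bash
python3 look.py 9 dipper
```

```text
side dipper [(0.68, [0.354, -0.153, 0.02]), (0.6, [0.593, 0.342, 0.275])]
wrist dipper []
[0.6082 0.269  0.4322] 0.13112820994579819 [-0.2  0.1 -3. ] [-0.2  -0.01 -0.01] 30.6844425201416 14.9
```

>>> {"method": "arm_command", "body": {"plan": [{"dp": [0, 0, 0], "spin": 0}, {"dp": [0, 0, 0], "spin": 0}], "newtons": 20, "grip": 0.73}}

```text
clock: 15.1
position: [0.6082, 0.269, 0.4322]
ee_rot: [0.643, 0.766, 0.0, 0.0]
ft_force: [0.8, 0.4, -3.0]
grip_width: 0.139
grasp_force: 21.0
```

```bash
python3 look.py 10 dipper nut0
```

```text
side dipper [(0.8, [0.356, -0.153, 0.022]), (0.67, [0.6, 0.33, 0.231]), (0.49, [0.609, 0.343, 0.088])]
side nut0 [(0.65, [0.628, -0.004, 0.026]), (0.47, [0.601, 0.338, 0.226]), (0.31, [0.613, 0.341, 0.09]), (0.28, [0.574, -0.227, 0.093])]
wrist dipper [(0.71, [0.6, 0.357, 0.246])]
wrist nut0 [(0.8, [0.605, 0.341, 0.239]), (0.79, [0.59, 0.364, 0.232]), (0.73, [0.594, 0.359, 0.22]), (0.7, [0.584, 0.346, 0.236]), (0.57, [0.609, 0.347, 0.224]), (0.52, [0.59, 0.342, 0.227])]
[0.6082 0.2689 0.4321] 0.13562029904126932 [ 0.8 -0.2 -4. ] [-0.1  -0.02 -0.06] 22.40955948829651 15.4
```

>>> {"method": "arm_command", "body": {"plan": [{"dp": [0, 0, 0], "spin": 0}, {"dp": [0, 0, 0], "spin": 0}, {"dp": [0, 0, 0], "spin": 0}], "newtons": 20, "grip": 0.728}}

```text
clock: 15.7
position: [0.6082, 0.269, 0.4322]
ee_rot: [0.643, 0.766, 0.0, 0.0]
ft_force: [0.3, -1.0, -2.1]
grip_width: 0.137
grasp_force: 18.3
```

```bash
python3 look.py 11 dipper nut0
```

```text
side dipper [(0.9, [0.357, -0.156, 0.02]), (0.83, [0.605, 0.314, 0.198])]
side nut0 [(0.55, [0.576, 0.327, 0.189]), (0.51, [0.613, 0.332, 0.19])]
wrist dipper [(0.93, [0.605, 0.325, 0.2])]
wrist nut0 [(0.89, [0.594, 0.333, 0.185]), (0.87, [0.613, 0.316, 0.192]), (0.87, [0.582, 0.328, 0.194]), (0.85, [0.593, 0.308, 0.195]), (0.8, [0.613, 0.33, 0.19]), (0.74, [0.603, 0.319, 0.184])]
[0.6082 0.269  0.4322] 0.13574201173531747 [ 0.9 -0.2 -2.9] [-0.12 -0.04 -0.02] 18.28897923231125 16.0
```

>>> {"method": "arm_command", "body": {"plan": [{"dp": [0, 0, 0], "spin": 0}, {"dp": [0, 0, 0], "spin": 0}, {"dp": [0, 0, 0], "spin": 0}, {"dp": [0, 0, 0], "spin": 0}, {"dp": [0, 0, 0], "spin": 0}]}}

```text
clock: 16.5
position: [0.6082, 0.269, 0.4321]
ee_rot: [0.643, 0.766, -0.0, 0.0]
ft_force: [1.1, -0.1, -3.1]
grip_width: 0.133
grasp_force: 18.3
```

```bash
python3 look.py 12 dipper nut0
```

```text
side dipper [(0.92, [0.358, -0.155, 0.02]), (0.89, [0.601, 0.315, 0.201])]
side nut0 [(0.62, [0.576, 0.327, 0.192]), (0.42, [0.608, 0.314, 0.202]), (0.4, [0.594, 0.336, 0.184]), (0.39, [0.612, 0.332, 0.189])]
wrist dipper [(0.84, [0.605, 0.327, 0.202])]
wrist nut0 [(0.91, [0.614, 0.33, 0.19]), (0.84, [0.614, 0.318, 0.194]), (0.72, [0.578, 0.327, 0.194]), (0.69, [0.597, 0.334, 0.185]), (0.68, [0.6, 0.319, 0.186]), (0.58, [0.589, 0.306, 0.193])]
[0.6082 0.269  0.4321] 0.13449032053203744 [ 0.9  0.3 -2.5] [-0.15 -0.02  0.02] 18.288243412971497 16.8
```

>>> {"method": "arm_command", "body": {"plan": [{"dp": [0, 0, 0], "spin": 0}, {"dp": [0, 0, 0], "spin": 0}, {"dp": [0, 0, 0], "spin": 0}], "newtons": 20, "grip": 0.725}}

```text
clock: 17.1
position: [0.6082, 0.269, 0.4322]
ee_rot: [0.643, 0.766, -0.0, 0.0]
ft_force: [0.1, -0.6, -3.3]
grip_width: 0.138
grasp_force: 12.5
```

```bash
python3 look.py 13 dipper nut0
```

```text
side dipper [(0.55, [0.606, 0.307, 0.189]), (0.55, [0.357, -0.156, 0.021])]
side nut0 [(0.62, [0.614, 0.305, 0.182]), (0.48, [0.614, -0.173, 0.109]), (0.37, [0.613, 0.318, 0.18])]
wrist dipper [(0.83, [0.608, 0.314, 0.196])]
wrist nut0 [(0.84, [0.593, 0.298, 0.186]), (0.81, [0.582, 0.319, 0.181]), (0.68, [0.617, 0.303, 0.187]), (0.62, [0.619, 0.315, 0.18]), (0.6, [0.598, 0.321, 0.176]), (0.47, [0.606, 0.304, 0.178])]
[0.6082 0.269  0.4322] 0.1397051694947772 [-0.1 -0.5 -2.8] [-0.13 -0.01  0.02] 12.600544095039368 17.4
```

>>> {"method": "arm_command", "body": {"plan": [{"dp": [0, 0, 0], "spin": 0}, {"dp": [0, 0, 0], "spin": 0}, {"dp": [0, 0, 0], "spin": 0}], "newtons": 20, "grip": 0.7225}}

```text
clock: 17.7
position: [0.6082, 0.2689, 0.4322]
ee_rot: [0.643, 0.766, -0.0, 0.0]
ft_force: [-0.1, -1.2, -2.9]
grip_width: 0.14
grasp_force: 7.6
```

```bash
python3 look.py 14 dipper nut0
```

```text
side dipper [(0.88, [0.606, 0.282, 0.172]), (0.67, [0.358, -0.156, 0.022]), (0.63, [0.574, -0.287, 0.089]), (0.56, [0.582, -0.167, 0.088])]
side nut0 [(0.62, [0.594, 0.266, 0.177]), (0.62, [0.602, 0.284, 0.154]), (0.53, [0.62, 0.27, 0.174]), (0.4, [0.587, 0.275, 0.168])]
wrist dipper [(0.79, [0.607, 0.284, 0.211])]
wrist nut0 [(0.87, [0.589, 0.283, 0.174]), (0.77, [0.622, 0.3, 0.158]), (0.76, [0.605, 0.286, 0.164]), (0.59, [0.618, 0.276, 0.169]), (0.47, [0.606, 0.268, 0.163]), (0.43, [0.595, 0.271, 0.168])]
[0.6082 0.269  0.4322] 0.1427598382512908 [-0.1 -0.3 -3.5] [-0.05 -0.06 -0.06] 7.6666563749313354 18.0
```

>>> {"method": "arm_command", "body": {"plan": [{"dp": [0, 0, 16], "spin": 0}, {"dp": [30, 0, 0], "spin": 0}, {"dp": [-30, 0, 0], "spin": 0}, {"dp": [30, 0, 0], "spin": 0}, {"dp": [0, 0, 0], "spin": 0}]}}

```text
clock: 18.5
position: [0.6018, 0.3009, 0.415]
ee_rot: [0.642, 0.766, 0.0, -0.001]
ft_force: [-0.8, 0.9, -2.5]
grip_width: 0.134
grasp_force: 7.3
```

```bash
python3 look.py 15 dipper nut0
```

```text
side dipper [(0.77, [0.601, 0.292, 0.141]), (0.69, [0.354, -0.15, 0.018])]
side nut0 [(0.63, [0.57, 0.314, 0.1]), (0.5, [0.586, 0.331, 0.108]), (0.4, [0.584, -0.168, 0.088])]
wrist dipper [(0.59, [0.604, 0.301, 0.196]), (0.55, [0.356, 0.381, 0.055])]
wrist nut0 [(0.84, [0.571, 0.311, 0.101]), (0.83, [0.605, 0.331, 0.104]), (0.64, [0.61, 0.348, 0.102]), (0.61, [0.592, 0.315, 0.118]), (0.57, [0.583, 0.332, 0.112]), (0.56, [0.568, 0.346, 0.106])]
[0.6034 0.2978 0.4159] 0.1402470595524375 [-0.3 -0.5 -0.7] [-0.01  0.03 -0.  ] 7.335807681083679 18.8
```

>>> {"method": "arm_command", "body": {"plan": [{"dp": [0, 0, -20], "spin": 0}, {"dp": [-25, 0, -30], "spin": 0}, {"dp": [-35, 0, -30], "spin": 0}, {"dp": [0, 0, 0], "spin": 0}, {"dp": [0, 0, 0], "spin": 0}]}}

```text
clock: 19.3
position: [0.6139, 0.2381, 0.4967]
ee_rot: [0.644, 0.765, 0.0, 0.001]
ft_force: [0.6, -0.1, -1.4]
grip_width: 0.143
grasp_force: 7.3
```

```bash
python3 look.py 16 dipper nut0
python3 - <<'E'
import cv2,numpy as np
w=cv2.imread("pics/w16.png");s=cv2.imread("pics/s16.png")
cv2.imwrite("pics/m16.png",np.hstack([w[:,100:540],cv2.resize(s[150:310,210:350],(350,400),interpolation=cv2.INTER_CUBIC)]))
E
```

```text
side dipper [(0.96, [0.359, -0.152, 0.022])]
side nut0 [(0.62, [0.602, 0.331, 0.102]), (0.56, [0.484, 0.052, 0.005]), (0.46, [0.57, 0.316, 0.101]), (0.37, [0.617, 0.227, 0.223])]
wrist dipper [(0.55, [0.616, 0.233, 0.28])]
wrist nut0 [(0.73, [0.587, 0.335, 0.113]), (0.68, [0.611, 0.346, 0.098]), (0.66, [0.593, 0.311, 0.118]), (0.65, [0.571, 0.309, 0.102]), (0.56, [0.57, 0.343, 0.106]), (0.48, [0.604, 0.331, 0.103])]
[0.6131 0.2402 0.4954] 0.14296273700539974 [ 0.6 -0.5 -1.7] [ 0.04 -0.01  0.01] 7.312907874584198 19.6
```

View pics/m16.png

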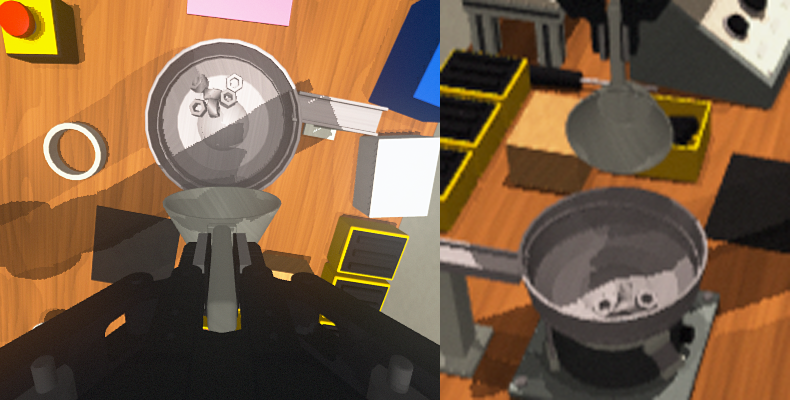

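>>> {"method": "arm_command", "body": {"plan": [{"dp": [-8, -10, 0], "spin": 0}, {"dp": [-18, -22, 0], "spin": 0}, {"dp": [-20, -24, 0], "spin": 0}, {"dp": [-20, -24, 0], "spin": 0}, {"dp": [-20, -24, 0], "spin": 0}]}}

```text
clock: 20.1
position: [0.5248, 0.1364, 0.4956]
ee_rot: [0.643, 0.766, -0.0, -0.0]
ft_force: [0.5, -0.1, -0.1]
grip_width: 0.142
grasp_force: 7.3
```

>>> {"method": "arm_command", "body": {"plan": [{"dp": [-20, -24, 10], "spin": 0}, {"dp": [-17, -20, 20], "spin": 0}, {"dp": [-8, -10, 40], "spin": 0}, {"dp": [0, 0, 45], "spin": 0}, {"dp": [0, 0, 45], "spin": 0}]}}

```text
clock: 20.6
position: [0.4797, 0.083, 0.3349]
ee_rot: [0.644, 0.765, 0.0, 0.001]
ft_force: [1.3, 0.1, -1.5]
grip_width: 0.14
grasp_force: 7.3
```

>>> {"method": "arm_command", "body": {"plan": [{"dp": [0, 0, 15], "spin": 0}, {"dp": [0, 0, 0], "spin": 0}, {"dp": [0, 0, 0], "spin": 0}]}}

```text
clock: 20.9
position: [0.481, 0.0838, 0.3229]
ee_rot: [0.643, 0.766, 0.001, 0.0]
ft_force: [0.4, -0.2, -1.9]
grip_width: 0.138
grasp_force: 7.3
```

```bash
python3 look.py 17 dipper mat
```

```text
side dipper [(0.96, [0.48, 0.075, 0.047]), (0.76, [0.358, -0.151, 0.022]), (0.39, [0.572, 0.318, 0.1])]
side mat [(0.87, [0.599, 0.526, -0.0]), (0.66, [0.474, 0.082, 0.0]), (0.17, [0.796, -0.099, 0.021])]
wrist dipper [(0.74, [0.479, 0.083, 0.104])]
wrist mat [(0.84, [0.464, 0.089, 0.005]), (0.72, [0.584, 0.23, 0.031]), (0.35, [0.661, 0.019, 0.025])]
[0.4806 0.0833 0.3222] 0.1409269650363173 [-0.6  0.4 -2.4] [0.06 0.03 0.04] 7.287073060870171 21.2
```

>>> {"method": "arm_command", "body": {"plan": [{"dp": [0, 0, 18], "spin": 0}, {"dp": [0, 0, 5], "spin": 0}, {"dp": [-8, 0, 3], "spin": 0}, {"dp": [-10, 0, 4], "spin": 0}, {"dp": [0, 0, 0], "spin": 0}]}}

```text
clock: 21.7
position: [0.4845, 0.0641, 0.2922]
ee_rot: [0.644, 0.765, 0.001, 0.001]
ft_force: [1.2, -0.4, 4.1]
grip_width: 0.14
grasp_force: 9.1
```

```bash
python3 look.py 18 dipper
```

```text
side dipper [(0.89, [0.356, -0.155, 0.021]), (0.69, [0.571, 0.316, 0.099]), (0.58, [0.481, 0.062, 0.033])]
wrist dipper []
[0.4841 0.0655 0.2924] 0.13966374242675453 [ 2.7 -1.8  6.4] [-0.55 -0.74 -0.05] 9.835302382707596 21.9
```

>>> {"method": "arm_command", "body": {"plan": [{"dp": [-12, 0, 0], "spin": 0}, {"dp": [-12, 0, 0], "spin": 0}, {"dp": [-10, 0, 3], "spin": 0}, {"dp": [0, 0, 0], "spin": 0}]}}

```text
clock: 22.3
position: [0.4894, 0.0296, 0.2876]
ee_rot: [0.645, 0.765, -0.001, -0.0]
ft_force: [-0.5, -1.6, 1.5]
grip_width: 0.14
grasp_force: 6.5
```

```bash
python3 look.py 19 dipper
```

```text
side dipper [(0.94, [0.486, 0.034, 0.033]), (0.64, [0.355, -0.152, 0.02])]
wrist dipper [(0.61, [0.333, -0.121, 0.027]), (0.56, [0.492, 0.039, 0.04])]
[0.4892 0.032  0.2883] 0.13953735718568297 [-1.2 -3.5  3.2] [-0.63  0.27  0.09] 7.018560692667961 22.5
```

Run:
```python
from h import *
S=cam("side"); print(px(S,(.489,.03,.133)),px(S,(.486,.034,.033)))
w=cv2.imread("pics/w19.png");s=cv2.imread("pics/s19.png");n=viewer.camera("scene");cv2.imwrite("pics/n19.png",n)
C=cam("scene");u,v=px(C,(.489,.03,.08)).astype(int)
a=cv2.resize(w[:,120:520],(400,400)); b=cv2.resize(s[150:260,300:410],(400,400),interpolation=cv2.INTER_CUBIC)
c=cv2.resize(n[v-50:v+30,u-80:u+80],(400,200),interpolation=cv2.INTER_CUBIC)
s2=cv2.resize(s[200:290,220:400],(400,200),interpolation=cv2.INTER_CUBIC)
cv2.imwrite("pics/m19.png",np.vstack([np.hstack([a,b]),np.hstack([c,s2])]))
```

```text
[349.08988777 192.00182806] [347.97492677 220.74001834]
```

View pics/m19.png

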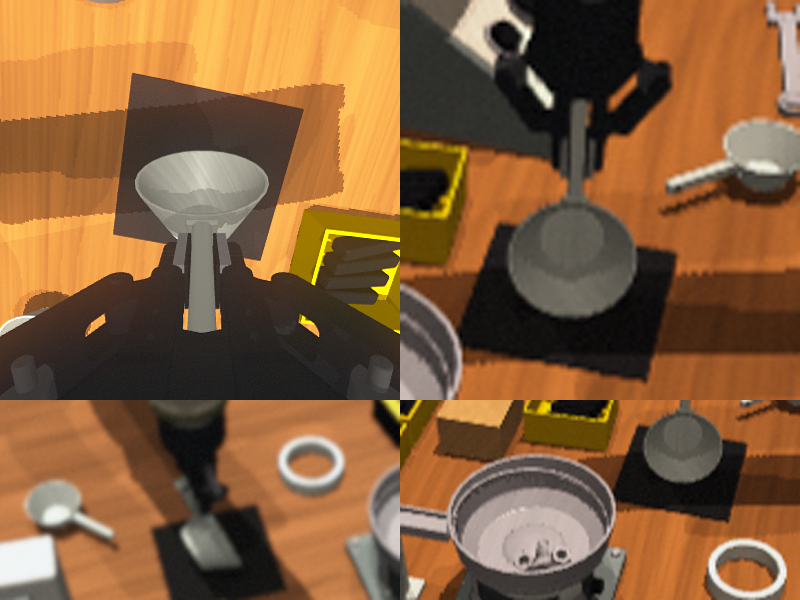

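>>> {"method": "arm_command", "body": {"plan": [{"dp": [-10, 0, 5], "spin": 0}, {"dp": [-12, 0, 5], "spin": 0}, {"dp": [-12, 0, 5], "spin": 0}, {"dp": [-12, 0, 5], "spin": 0}, {"dp": [0, 0, 0], "spin": 0}]}}

```text
clock: 23.05
position: [0.4973, -0.0155, 0.2674]
ee_rot: [0.644, 0.765, -0.0, -0.0]
ft_force: [1.0, -0.9, 0.7]
grip_width: 0.14
grasp_force: 5.5
```

```bash
python3 look.py 20 dipper
```

```text
side dipper [(0.96, [0.358, -0.153, 0.021]), (0.94, [0.491, 0.01, 0.033])]
wrist dipper [(0.95, [0.495, 0.019, 0.033]), (0.62, [0.341, -0.138, 0.025])]
[ 0.4971 -0.0129  0.2683] 0.13886007136694117 [ 0.3 -1.3  1.3] [-0.22 -0.07  0.02] 5.157147645950317 23.25
```

>>> {"method": "arm_command", "body": {"plan": [{"dp": [0, 0, 0], "spin": 0}, {"dp": [0, 0, 0], "spin": 0}, {"dp": [0, 0, -15], "spin": 0}, {"dp": [0, 0, -10], "spin": 0}, {"dp": [10, 0, 0], "spin": 0}], "grip": 0.735, "newtons": 20}}

```text
clock: 23.75
position: [0.4961, -0.0041, 0.295]
ee_rot: [0.644, 0.765, 0.001, 0.001]
ft_force: [0.4, -0.7, -1.3]
grip_width: 0.135
grasp_force: 15.5
```

>>> {"method": "arm_command", "body": {"plan": [{"dp": [20, 0, 0], "spin": 0}, {"dp": [20, 0, 0], "spin": 0}, {"dp": [20, 0, 0], "spin": 0}, {"dp": [10, 0, 0], "spin": 0}, {"dp": [0, 0, 0], "spin": 0}]}}

```text
clock: 24.25
position: [0.483, 0.0671, 0.2933]
ee_rot: [0.642, 0.766, 0.0, 0.0]
ft_force: [-0.2, -1.0, -0.9]
grip_width: 0.135
grasp_force: 15.5
```

```bash
python3 look.py 21 dipper dipper_grip
python3 - <<'E'
from h import *
# handle/cup silhouette in the scene view: compare tilt hypotheses numerically
n=viewer.camera("scene"); cv2.imwrite("pics/n21.png",n); C=cam("scene"); o=manip.get_obs(); g=o["position"]-[0,0,.155]
d=np.array([-.172,.985,0]);z=np.array([0,0,1]);x=np.array([.985,.172,0])
bg=cv2.imread("pics/scene0.png")
hsv=cv2.cvtColor(n,cv2.COLOR_BGR2HSV); m=((hsv[...,1]<60)&(hsv[...,2]>70)).astype(np.uint8)
u,v=px(C,g).astype(int); box=np.zeros_like(m); box[v-15:v+45,u-50:u+60]=1; m&=box
best=[]
for s in range(-25,11,5):
  for th in range(30,115,5):
    t=np.radians(th); F=d*np.cos(t)-z*np.sin(t); U=d*np.sin(t)+z*np.cos(t); a=g+F*(.095+s/1000)-U*.034
    P=[px(C,a+r*(np.cos(p)*x+np.sin(p)*F)+U*h) for r,h in((.027,0),(.05,.046)) for p in np.linspace(0,6.28,30)]
    k=np.zeros_like(m); cv2.fillConvexPoly(k,cv2.convexHull(np.array(P,np.float32)).astype(np.int32),1)
    best.append(((k&m).sum()/((k|m).sum()+1e-9),th,s))
print(m.sum(),sorted(best)[-6:])
E
```

```text
side dipper [(0.87, [0.356, -0.152, 0.021]), (0.56, [0.48, 0.096, 0.057]), (0.54, [0.584, -0.168, 0.089])]
side dipper_grip [(0.97, [0.481, 0.093, 0.059]), (0.65, [0.356, -0.155, 0.022]), (0.17, [0.336, 0.389, 0.059])]
wrist dipper [(0.62, [0.611, 0.23, 0.022]), (0.59, [0.484, 0.104, 0.06])]
wrist dipper_grip [(0.72, [0.478, 0.1, 0.053])]
[0.4836 0.0645 0.2931] 0.13620650494731437 [ 0.4  0.5 -2.8] [-0.02 -0.03  0.03] 15.511566996574402 24.55
864 [(np.float64(0.3481865284970485), 60, 0), (np.float64(0.35288169868518415), 55, -5), (np.float64(0.3665659617317557), 55, -25), (np.float64(0.367451381780586), 55, -10), (np.float64(0.37346938775472094), 55, -15), (np.float64(0.37641025640987036), 55, -20)]
```

>>> {"method": "arm_command", "body": {"plan": [{"dp": [0, 0, 8], "spin": 0}, {"dp": [0, 0, 6], "spin": 0}, {"dp": [0, 0, 0], "spin": 0}]}}

```text
clock: 24.9
position: [0.483, 0.0652, 0.2779]
ee_rot: [0.643, 0.766, -0.001, -0.001]
ft_force: [-0.1, 0.2, -1.1]
grip_width: 0.137
grasp_force: 15.5
```

>>> {"method": "arm_command", "body": {"plan": [{"dp": [0, 0, 4], "spin": 0}, {"dp": [0, 0, 0], "spin": 0}]}}

```text
clock: 25.1
position: [0.4833, 0.0654, 0.2747]
ee_rot: [0.643, 0.766, -0.0, -0.0]
ft_force: [0.4, -0.1, -1.8]
grip_width: 0.137
grasp_force: 15.5
```

>>> {"method": "arm_command", "body": {"plan": [{"dp": [0, 0, 4], "spin": 0}, {"dp": [0, 0, 0], "spin": 0}]}}

```text
clock: 25.3
position: [0.4833, 0.0654, 0.2708]
ee_rot: [0.643, 0.766, -0.0, -0.0]
ft_force: [-0.6, -0.3, -2.8]
grip_width: 0.134
grasp_force: 15.5
```

>>> {"method": "arm_command", "body": {"plan": [{"dp": [0, 0, 4], "spin": 0}, {"dp": [0, 0, 0], "spin": 0}]}}

```text
clock: 25.5
position: [0.4838, 0.0652, 0.2675]
ee_rot: [0.644, 0.765, 0.0, 0.001]
ft_force: [-0.8, -0.6, 4.7]
grip_width: 0.135
grasp_force: 16.3
```

>>> {"method": "arm_command", "body": {"plan": [{"dp": [0, 0, 4], "spin": 0}, {"dp": [0, 0, 0], "spin": 0}]}}

```text
clock: 25.7
position: [0.4844, 0.0646, 0.2643]
ee_rot: [0.644, 0.765, 0.0, 0.002]
ft_force: [-1.7, -4.9, 13.2]
grip_width: 0.138
grasp_force: 18.1
```

>>> {"method": "arm_command", "body": {"plan": [{"dp": [0, 0, 4], "spin": 0}, {"dp": [0, 0, 0], "spin": 0}]}}

```text
clock: 25.9
position: [0.4846, 0.0643, 0.2606]
ee_rot: [0.644, 0.765, 0.0, 0.002]
ft_force: [-2.6, -7.1, 15.7]
grip_width: 0.138
grasp_force: 19.1
```

>>> {"method": "arm_command", "body": {"plan": [{"dp": [-8, 0, 0], "spin": 0}, {"dp": [-8, 0, 1], "spin": 0}, {"dp": [-8, 0, 2], "spin": 0}, {"dp": [-8, 0, 3], "spin": 0}, {"dp": [0, 0, 0], "spin": 0}], "grip": 0.7225, "newtons": 20}}

```text
clock: 26.4
position: [0.4889, 0.0324, 0.2525]
ee_rot: [0.644, 0.765, -0.0, -0.0]
ft_force: [0.3, -0.6, -0.5]
grip_width: 0.139
grasp_force: 5.2
```

```bash
python3 look.py 22 dipper
```

```text
side dipper [(0.95, [0.48, 0.07, 0.037]), (0.82, [0.356, -0.151, 0.022]), (0.74, [0.635, -0.152, 0.129]), (0.38, [0.382, 0.226, 0.018])]
wrist dipper [(0.83, [0.485, 0.08, 0.041]), (0.58, [0.417, -0.078, 0.026])]
[0.4888 0.0342 0.2531] 0.13998381904622734 [ 0.3 -0.1 -0.8] [-0.11 -0.    0.01] 5.207646489143372 26.6
```

>>> {"method": "arm_command", "body": {"plan": [{"dp": [-8, 0, 4], "spin": 0}, {"dp": [-8, 0, 5], "spin": 0}, {"dp": [-7, 0, 6], "spin": 0}, {"dp": [-7, 0, 6], "spin": 0}, {"dp": [0, 0, 0], "spin": 0}]}}

```text
clock: 27.1
position: [0.4939, 0.0029, 0.2311]
ee_rot: [0.644, 0.765, -0.001, -0.0]
ft_force: [0.7, -1.0, -1.4]
grip_width: 0.138
grasp_force: 4.9
```

```bash
python3 look.py 23 dipper
```

```text
side dipper [(0.84, [0.485, 0.046, 0.038]), (0.6, [0.355, -0.154, 0.022])]
wrist dipper [(0.91, [0.331, -0.126, 0.025]), (0.68, [0.488, 0.065, 0.043])]
[0.494  0.0046 0.2323] 0.14016949019703462 [-1.  -0.2 -1.2] [-0.07  0.04  0.05] 4.883476719260216 27.3
```

>>> {"method": "arm_command", "body": {"plan": [{"dp": [-4, 0, 7], "spin": 0}, {"dp": [-4, 0, 7], "spin": 0}, {"dp": [-5, 0, 6], "spin": 0}, {"dp": [-4, 0, 6], "spin": 0}, {"dp": [0, 0, 0], "spin": 0}]}}

```text
clock: 27.8
position: [0.4967, -0.0131, 0.2051]
ee_rot: [0.644, 0.765, -0.0, -0.001]
ft_force: [-0.3, 0.3, -2.4]
grip_width: 0.135
grasp_force: 4.8
```

```bash
python3 look.py 24 dipper
```

```text
side dipper [(0.67, [0.485, 0.038, 0.033]), (0.56, [0.356, -0.154, 0.022])]
wrist dipper [(0.86, [0.327, -0.133, 0.028]), (0.62, [0.487, 0.059, 0.038])]
[ 0.497  -0.0122  0.2063] 0.13747192806689623 [ 0.3  0.  -1. ] [-0.04  0.08  0.  ] 4.762724786996841 28.0
```

>>> {"method": "arm_command", "body": {"plan": [{"dp": [-3, 0, 5], "spin": 0}, {"dp": [-2, 0, 5], "spin": 0}, {"dp": [0, 0, 3], "spin": 0}, {"dp": [0, 0, 0], "spin": 0}]}}

```text
clock: 28.4
position: [0.4978, -0.0175, 0.1928]
ee_rot: [0.644, 0.765, -0.0, -0.0]
ft_force: [0.9, -0.4, -0.3]
grip_width: 0.135
grasp_force: 5.1
```

```bash
python3 look.py 25 dipper
python3 - <<'E'
from h import *
C=cam("side");s=cv2.imread("pics/s25.png");o=manip.get_obs()
# rim ellipse: bright low-saturation blob near expected cup
hsv=cv2.cvtColor(s,cv2.COLOR_BGR2HSV);m=((hsv[...,1]<70)&(hsv[...,2]>60)).astype(np.uint8);box=np.zeros_like(m);box[205:265,320:385]=1;m&=box
n,l,st,ce=cv2.connectedComponentsWithStats(m);i=1+np.argmax(st[1:,4]);print(st[i],ce[i])
for f in (m==1,):
  ax=o["position"]-[0,0,.155]; 
  for sl in (.08,.095):
    a=np.array([ax[0]-.172*sl,ax[1]+.985*sl,.003]); P=np.array([px(C,a+[r*np.cos(p),r*np.sin(p),h]) for r,h in((.027,0),(.05,.046)) for p in np.linspace(0,6.28,40)]);print(sl,a,P.min(0),P.max(0))
E
```

```text
side dipper [(0.77, [0.36, -0.156, 0.023]), (0.75, [0.583, -0.167, 0.09]), (0.62, [0.488, 0.027, 0.034])]
wrist dipper [(0.84, [0.33, -0.131, 0.023]), (0.67, [0.488, 0.055, 0.039])]
[ 0.4977 -0.0172  0.1931] 0.13828701707819696 [0.1 0.5 0.3] [-0.11 -0.03 -0.04] 5.027671158313751 28.6
[330 205  35  32 712] [346.51264045 221.30617978]
0.08 [0.48397462 0.06164268 0.003     ] [329.27326715 211.29844599] [365.22841818 241.66610632]
0.095 [0.48139462 0.07641768 0.003     ] [329.09105486 214.71361537] [365.36406156 245.42624565]
```

Run:
```python
from h import *
s=cv2.imread("pics/s25.png");C=cam("side")
hsv=cv2.cvtColor(s,cv2.COLOR_BGR2HSV);m=((hsv[...,1]<70)&(hsv[...,2]>60))
for v in range(196,242,2): r=np.where(m[v,325:375])[0]+325; print(v,(r.min(),r.max(),len(r)) if len(r) else None)
a=np.array([.4866,.045,.003])
for h,r in((.046,.05),(0,.027)):
  P=np.array([px(C,a+[r*np.cos(p),r*np.sin(p),h]) for p in np.linspace(0,6.28,60)]);print(h,P.min(0),P.max(0))
```

```text
196 None
198 (np.int64(345), np.int64(347), 3)
200 (np.int64(345), np.int64(374), 5)
202 (np.int64(345), np.int64(374), 5)
204 (np.int64(345), np.int64(348), 4)
206 (np.int64(343), np.int64(350), 5)
208 (np.int64(343), np.int64(350), 5)
210 (np.int64(340), np.int64(352), 13)
212 (np.int64(333), np.int64(356), 24)
214 (np.int64(331), np.int64(360), 30)
216 (np.int64(330), np.int64(363), 34)
218 (np.int64(330), np.int64(364), 35)
220 (np.int64(330), np.int64(364), 35)
222 (np.int64(331), np.int64(363), 33)
224 (np.int64(333), np.int64(362), 30)
226 (np.int64(334), np.int64(360), 27)
228 (np.int64(335), np.int64(358), 24)
230 (np.int64(336), np.int64(357), 22)
232 (np.int64(338), np.int64(355), 18)
234 (np.int64(339), np.int64(354), 16)
236 (np.int64(343), np.int64(351), 9)
238 None
240 None
0.046 [329.55510372 207.54074765] [365.21978472 231.04637461]
0 [337.12559156 224.74511325] [355.96754722 237.52870623]
```

>>> {"method": "arm_command", "body": {"plan": [{"dp": [0, 0, 2], "spin": 0}, {"dp": [0, 0, 0], "spin": 0}]}}

```text
clock: 28.8
position: [0.4979, -0.0174, 0.1911]
ee_rot: [0.643, 0.766, -0.0, 0.0]
ft_force: [0.6, -0.5, 0.7]
grip_width: 0.138
grasp_force: 5.3
```

>>> {"method": "arm_command", "body": {"plan": [{"dp": [0, 0, 0], "spin": 0}, {"dp": [0, 0, 0], "spin": 0}, {"dp": [0, 0, 0], "spin": 0}, {"dp": [0, 0, 0], "spin": 0}], "grip": 0.4}}

```text
clock: 29.2
position: [0.4978, -0.0173, 0.1912]
ee_rot: [0.643, 0.766, 0.0, 0.0]
ft_force: [-0.3, -0.9, -0.1]
grip_width: 0.298
grasp_force: 0.0
```

>>> {"method": "arm_command", "body": {"plan": [{"dp": [0, 0, 0], "spin": 0}, {"dp": [0, 0, 0], "spin": 0}, {"dp": [0, 0, 0], "spin": 0}, {"dp": [0, 0, -40], "spin": 0}, {"dp": [0, 0, -50], "spin": 0}], "grip": -1}}

```text
clock: 29.7
position: [0.4969, -0.0173, 0.2806]
ee_rot: [0.643, 0.766, -0.001, -0.002]
ft_force: [1.3, -1.5, 0.5]
grip_width: 0.997
grasp_force: 0.0
```

>>> {"method": "arm_command", "body": {"plan": [{"dp": [0, 0, -40], "spin": 0}, {"dp": [0, 0, -20], "spin": 0}, {"dp": [-20, 0, 0], "spin": 0}, {"dp": [0, 0, 0], "spin": 0}, {"dp": [0, 0, 0], "spin": 0}]}}

```text
clock: 30.2
position: [0.5011, -0.037, 0.3408]
ee_rot: [0.644, 0.765, -0.0, -0.0]
ft_force: [-0.0, 0.1, 0.5]
grip_width: 1.0
grasp_force: 0.0
```

```bash
python3 look.py 26 dipper mat nut0
python3 - <<'E'
from h import *
from scipy.optimize import least_squares
w=cv2.imread("pics/w26.png");c=cam("wrist")
hsv=cv2.cvtColor(w,cv2.COLOR_BGR2HSV);m=((hsv[...,1]<70)&(hsv[...,2]>60)).astype(np.uint8);m[225:]=0
n,l,st,ce=cv2.connectedComponentsWithStats(m)
for i in range(1,n):
    if st[i,4]>800: print(st[i],ce[i].round(1))
for a in (.0435,.05):
  A=np.array([.4866,a,.003]);P=np.array([px(c,A+[.05*np.cos(p),.05*np.sin(p),.046]) for p in np.linspace(0,6.28,60)]);print(a,P.min(0),P.max(0))
E
```

```text
side dipper [(0.86, [0.356, -0.153, 0.019]), (0.58, [0.483, 0.04, 0.033])]
side mat [(0.63, [0.475, 0.08, 0.0]), (0.57, [0.596, 0.526, 0.002])]
side nut0 [(0.57, [0.604, 0.334, 0.104]), (0.38, [0.586, 0.329, 0.106])]
wrist dipper [(0.86, [0.346, -0.146, 0.021]), (0.74, [0.731, 0.038, 0.058])]
wrist mat [(0.81, [0.482, 0.027, 0.003])]
wrist nut0 []
[ 0.5013 -0.0367  0.3411] 0.9985415436792627 [ 0.5 -0.6 -0. ] [ 0.03 -0.06  0.  ] 0.0 30.6
[  252    12   159   213 15846] [329.9  87.3]
0.0435 [265.25493238  39.83559488] [378.53175167 159.46014094]
0.05 [266.12309434  31.18804886] [380.22974576 152.57089261]
```

Run:
```python
from h import *
w=cv2.imread("pics/w26.png");c=cam("wrist")
hsv=cv2.cvtColor(w,cv2.COLOR_BGR2HSV)
for V in (90,120):
  m=((hsv[...,1]<70)&(hsv[...,2]>V)).astype(np.uint8);m[225:]=0
  n,l,st,ce=cv2.connectedComponentsWithStats(m)
  for i in range(1,n):
    if st[i,4]>500 and 200<ce[i][0]<450:
      k=cv2.morphologyEx((l==i).astype(np.uint8),cv2.MORPH_OPEN,np.ones((19,19))); ct=max(cv2.findContours(k,0,1)[0],key=len,default=None)
      print(V,st[i]); 
      if ct is not None:
        e=cv2.fitEllipse(cv2.convexHull(ct)); print(e,onz(c,*e[0],.049).round(4)); x,y,W,H=cv2.boundingRect(ct); print(x,y,x+W,y+H)
A=onz(c,*e[0],.049)
P=np.array([px(c,A+[.05*np.cos(p),.05*np.sin(p),0]) for p in np.linspace(0,6.28,60)],np.float32);print(cv2.fitEllipse(P))
s=cv2.imread("pics/s26.png");C=cam("side");h=cv2.cvtColor(s,cv2.COLOR_BGR2HSV);m=((h[...,1]<70)&(h[...,2]>60))
for v in list(range(194,216,2))+list(range(228,242,2)): r=np.where(m[v,325:372])[0]+325; print(v,(int(r.min()),int(r.max()),len(r)) if len(r) else None,end=" ")
a=np.array([A[0],A[1],.003])
for hh,r in((.046,.05),(0,.027)):
  P=np.array([px(C,a+[r*np.cos(p),r*np.sin(p),hh]) for p in np.linspace(0,6.28,60)]);print(hh,P.min(0),P.max(0))
print(px(C,a+[.166*.135,-.986*.135,.042]))
```

```text
90 [  265    21   115   204 12090]
((321.9302062988281, 82.64842987060547), (114.23641967773438, 124.0949478149414), 0.556253969669342) [0.4838 0.06   0.049 ]
266 22 379 146
120 [  265    22   114   203 11905]
((322.01019287109375, 82.7168960571289), (113.25233459472656, 123.44401550292969), 0.3190274238586426) [0.4838 0.06   0.049 ]
267 22 379 146
((322.01129150390625, 79.13075256347656), (115.52169036865234, 124.35179901123047), 0.1629752665758133)
194 (345, 348, 4) 196 (345, 348, 4) 198 (345, 348, 4) 200 (345, 348, 4) 202 (345, 348, 4) 204 (345, 348, 4) 206 (345, 348, 4) 208 (345, 348, 4) 210 (345, 348, 4) 212 (338, 353, 16) 214 (333, 358, 26) 228 (332, 362, 31) 230 (334, 360, 27) 232 (336, 357, 22) 234 (337, 355, 19) 236 (339, 354, 16) 238 (341, 352, 12) 240 None 0.046 [329.42959921 210.94120136] [365.4109456  234.86534232]
0 [337.06855111 228.26455953] [356.07415021 241.27072727]
[347.79852037 193.74319043]
```

>>> {"method": "arm_command", "body": {"plan": [{"dp": [0, 0, 0], "spin": 0.14}, {"dp": [0, 0, 0], "spin": 0.14}, {"dp": [-40, 3, 0], "spin": 0}, {"dp": [-42, 3, 0], "spin": 0}, {"dp": [-42, 3, 0], "spin": 0}]}}

```text
clock: 31.1
position: [0.4968, -0.1624, 0.3413]
ee_rot: [0.744, 0.669, -0.0, 0.0]
ft_force: [-0.4, -0.3, -0.8]
grip_width: 1.0
grasp_force: 0.0
```

>>> {"method": "arm_command", "body": {"plan": [{"dp": [-42, 3, 0], "spin": 0}, {"dp": [-42, 3, 0], "spin": 0}, {"dp": [-43, 3, 0], "spin": 0}, {"dp": [0, 0, 30], "spin": 0}, {"dp": [0, 0, 30], "spin": 0}]}}

```text
clock: 31.6
position: [0.4922, -0.2902, 0.2807]
ee_rot: [0.745, 0.667, 0.0, 0.001]
ft_force: [-0.3, 0.5, -0.2]
grip_width: 0.999
grasp_force: 0.0
```

>>> {"method": "arm_command", "body": {"plan": [{"dp": [0, 0, 0], "spin": 0}, {"dp": [0, 0, 0], "spin": 0}, {"dp": [0, 0, 0], "spin": 0}]}}

```text
clock: 31.9
position: [0.4931, -0.2884, 0.283]
ee_rot: [0.744, 0.669, 0.0, 0.001]
ft_force: [-0.6, -0.8, 0.5]
grip_width: 0.998
grasp_force: 0.0
```

```bash
python3 look.py 27 start_top reset_top stop_top
python3 - <<'E'
from h import *
o=manip.get_obs();print(Ro.from_quat(o["ee_rot"]).as_matrix().round(3)[:,:2])
E
```

```text
side start_top []
side reset_top [(0.59, [0.573, -0.287, 0.093])]
side stop_top [(0.61, [0.572, -0.228, 0.096])]
wrist start_top [(0.67, [0.573, -0.238, 0.096]), (0.63, [0.585, -0.18, 0.093])]
wrist reset_top [(0.96, [0.571, -0.291, 0.096])]
wrist stop_top [(0.7, [0.575, -0.235, 0.096])]
[ 0.4924 -0.2885  0.2815] 0.9986585629465634 [-0.5  1.3  0.1] [ 0.01  0.03 -0.  ] 0.0 32.3
[[ 0.107  0.994]
 [ 0.994 -0.107]
 [-0.     0.   ]]
```

>>> {"method": "arm_command", "body": {"plan": [{"dp": [0, 10, 10], "spin": 0}, {"dp": [0, 11, 10], "spin": 0}, {"dp": [0, 2, 3], "spin": 0}, {"dp": [0, 0, 0], "spin": 0}]}}

```text
clock: 32.7
position: [0.5152, -0.2908, 0.2577]
ee_rot: [0.744, 0.668, -0.0, -0.001]
ft_force: [-0.3, -0.3, 0.9]
grip_width: 0.996
grasp_force: 0.0
```

>>> {"method": "arm_command", "body": {"plan": [{"dp": [0, 2, 3], "spin": 0}, {"dp": [0, 0, 0], "spin": 0}, {"dp": [0, 0, 0], "spin": 0}]}}

```text
clock: 33.0
position: [0.5171, -0.2913, 0.2555]
ee_rot: [0.744, 0.668, -0.0, 0.0]
ft_force: [-0.2, -0.3, 0.4]
grip_width: 1.0
grasp_force: 0.0
```

>>> {"method": "arm_command", "body": {"plan": [{"dp": [0, 1, 2], "spin": 0}, {"dp": [0, 0, 0], "spin": 0}]}}

```text
clock: 33.2
position: [0.5182, -0.2913, 0.2531]
ee_rot: [0.744, 0.668, -0.0, 0.0]
ft_force: [0.6, -0.2, -0.4]
grip_width: 1.001
grasp_force: 0.0
```

>>> {"method": "arm_command", "body": {"plan": [{"dp": [0, 1, 2], "spin": 0}, {"dp": [0, 0, 0], "spin": 0}]}}

```text
clock: 33.4
position: [0.5192, -0.2913, 0.2509]
ee_rot: [0.744, 0.668, -0.0, -0.0]
ft_force: [0.2, 0.4, -0.6]
grip_width: 0.998
grasp_force: 0.0
```

>>> {"method": "arm_command", "body": {"plan": [{"dp": [1, 1, 2], "spin": 0}, {"dp": [0, 0, 0], "spin": 0}]}}

```text
clock: 33.6
position: [0.5204, -0.2905, 0.2491]
ee_rot: [0.744, 0.668, -0.0, 0.0]
ft_force: [-0.3, -0.3, 1.1]
grip_width: 1.001
grasp_force: 0.9
```

>>> {"method": "arm_command", "body": {"plan": [{"dp": [0, 1, 2], "spin": 0}, {"dp": [0, 0, 0], "spin": 0}]}}

```text
clock: 33.8
position: [0.5215, -0.2907, 0.2473]
ee_rot: [0.744, 0.668, 0.0, 0.0]
ft_force: [-0.1, -0.4, 2.2]
grip_width: 1.002
grasp_force: 1.5
```

>>> {"method": "arm_command", "body": {"plan": [{"dp": [0, 1, 2], "spin": 0}, {"dp": [0, 0, 0], "spin": 0}]}}

```text
clock: 34.0
position: [0.5226, -0.2908, 0.2454]
ee_rot: [0.744, 0.668, 0.0, 0.0]
ft_force: [-0.6, -0.6, 5.1]
grip_width: 0.999
grasp_force: 2.1
```

Contact exactly where predicted; finish the travel to the hard stop.

>>> {"method": "arm_command", "body": {"plan": [{"dp": [0, 1, 2], "spin": 0}, {"dp": [0, 0, 0], "spin": 0}]}}

```text
clock: 34.2
position: [0.5236, -0.2909, 0.2442]
ee_rot: [0.744, 0.668, -0.0, 0.0]
ft_force: [-5.5, 1.2, 12.5]
grip_width: 1.0
grasp_force: 6.3
```

>>> {"method": "arm_command", "body": {"plan": [{"dp": [0, 1, 2], "spin": 0}, {"dp": [0, 0, 0], "spin": 0}]}}

```text
clock: 34.4
position: [0.5242, -0.2909, 0.2436]
ee_rot: [0.744, 0.668, -0.001, 0.0]
ft_force: [-16.2, 5.4, 28.8]
grip_width: 0.996
grasp_force: 16.6
```

>>> {"method": "arm_command", "body": {"plan": [{"dp": [0, -9, -13], "spin": 0}, {"dp": [0, -11, -15], "spin": 0}, {"dp": [0, -11, -17], "spin": 0}, {"dp": [40, 0, 0], "spin": 0}, {"dp": [40, 0, 0], "spin": 0}]}}

```text
clock: 34.9
position: [0.5015, -0.208, 0.2863]
ee_rot: [0.745, 0.667, -0.0, 0.0]
ft_force: [1.8, 1.3, 0.1]
grip_width: 1.001
grasp_force: 0.0
```

>>> {"method": "arm_command", "body": {"plan": [{"dp": [40, 0, 0], "spin": 0}, {"dp": [0, 0, 0], "spin": 0}, {"dp": [0, 0, 0], "spin": 0}]}}

```text
clock: 35.2
position: [0.5063, -0.1675, 0.286]
ee_rot: [0.743, 0.669, -0.0, -0.0]
ft_force: [-0.3, -1.3, -0.6]
grip_width: 0.997
grasp_force: 0.0
```

```bash
python3 look.py 28 start_top
```

```text
side start_top []
wrist start_top [(0.96, [0.585, -0.176, 0.093])]
[ 0.506  -0.1696  0.2859] 1.001389207257168 [ 0.5 -0.5  0.5] [ 0.03  0.06 -0.  ] 0.0 35.4
```

>>> {"method": "arm_command", "body": {"plan": [{"dp": [0, 10, 14], "spin": 0}, {"dp": [0, 9, 12], "spin": 0}, {"dp": [0, 2, 3], "spin": 0}, {"dp": [0, 0, 0], "spin": 0}, {"dp": [0, 0, 0], "spin": 0}]}}

```text
clock: 35.9
position: [0.527, -0.1709, 0.2575]
ee_rot: [0.744, 0.668, 0.0, 0.0]
ft_force: [0.5, -0.2, -0.2]
grip_width: 1.0
grasp_force: 0.0
```

>>> {"method": "arm_command", "body": {"plan": [{"dp": [0, 2, 3], "spin": 0}, {"dp": [0, 2, 3], "spin": 0}, {"dp": [0, 0, 0], "spin": 0}]}}

```text
clock: 36.2
position: [0.5312, -0.171, 0.251]
ee_rot: [0.744, 0.668, -0.0, -0.0]
ft_force: [0.2, 0.5, -0.4]
grip_width: 1.001
grasp_force: 0.0
```

>>> {"method": "arm_command", "body": {"plan": [{"dp": [0, 1, 2], "spin": 0}, {"dp": [0, 0, 0], "spin": 0}]}}

```text
clock: 36.4
position: [0.5323, -0.1711, 0.2492]
ee_rot: [0.744, 0.668, 0.0, 0.0]
ft_force: [0.1, -0.6, 1.8]
grip_width: 0.998
grasp_force: 0.9
```

>>> {"method": "arm_command", "body": {"plan": [{"dp": [0, 1, 2], "spin": 0}, {"dp": [0, 0, 0], "spin": 0}]}}

```text
clock: 36.6
position: [0.5334, -0.1712, 0.2473]
ee_rot: [0.744, 0.668, 0.0, 0.0]
ft_force: [-0.5, 0.4, 3.1]
grip_width: 0.997
grasp_force: 1.5
```

>>> {"method": "arm_command", "body": {"plan": [{"dp": [0, 1, 2], "spin": 0}, {"dp": [0, 0, 0], "spin": 0}]}}

```text
clock: 36.8
position: [0.5345, -0.1713, 0.2454]
ee_rot: [0.744, 0.668, 0.0, 0.0]
ft_force: [0.1, 0.6, 5.6]
grip_width: 1.0
grasp_force: 2.1
```

>>> {"method": "arm_command", "body": {"plan": [{"dp": [0, 1, 2], "spin": 0}, {"dp": [0, 0, 0], "spin": 0}]}}

```text
clock: 37.0
position: [0.5354, -0.1713, 0.2442]
ee_rot: [0.744, 0.668, -0.0, 0.0]
ft_force: [-6.3, 1.1, 15.3]
grip_width: 0.997
grasp_force: 7.7
```

>>> {"method": "arm_command", "body": {"plan": [{"dp": [0, 1, 2], "spin": 0}, {"dp": [0, 0, 0], "spin": 0}]}}

```text
clock: 37.2
position: [0.5361, -0.1713, 0.2436]
ee_rot: [0.744, 0.668, -0.001, 0.0]
ft_force: [-18.6, 3.7, 33.6]
grip_width: 0.998
grasp_force: 19.1
```

Hard stop reached; retreat, check the dipper and nuts, hand in.

>>> {"method": "arm_command", "body": {"plan": [{"dp": [0, -9, -13], "spin": 0}, {"dp": [0, -15, -22], "spin": 0}, {"dp": [0, -20, -30], "spin": 0}, {"dp": [0, 0, -40], "spin": 0}, {"dp": [0, 0, 0], "spin": 0}]}}

```text
clock: 37.7
position: [0.4932, -0.1669, 0.3508]
ee_rot: [0.744, 0.668, 0.001, 0.003]
ft_force: [1.2, -0.3, -0.2]
grip_width: 1.003
grasp_force: 0.0
```

>>> {"method": "arm_command", "body": {"plan": [{"dp": [0, 0, 0], "spin": 0}, {"dp": [0, 0, 0], "spin": 0}, {"dp": [0, 0, 0], "spin": 0}]}}

```text
clock: 38.0
position: [0.4921, -0.1668, 0.3449]
ee_rot: [0.744, 0.668, -0.0, -0.001]
ft_force: [0.4, 0.5, -0.2]
grip_width: 0.997
grasp_force: 0.0
```

```bash
python3 look.py 29 dipper nut0; python3 -c "
from workcell import manip
print(manip.hand_in())"
```

```text
side dipper [(0.81, [0.487, 0.037, 0.032]), (0.75, [0.356, -0.153, 0.018])]
side nut0 [(0.75, [0.581, -0.168, 0.089]), (0.6, [0.589, 0.318, 0.117]), (0.56, [0.571, 0.315, 0.098])]
wrist dipper [(0.85, [0.502, -0.036, 0.045]), (0.71, [0.348, -0.14, 0.022])]
wrist nut0 []
[ 0.4924 -0.1668  0.3459] 1.002066151270928 [ 0.7 -0.1 -0.3] [ 0.07  0.01 -0.08] 0.0 38.3
the job is handed in; nothing more can be done
None
```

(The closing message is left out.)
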